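# Fit out the desk tool case

### The job

Open the black tool case on the desk and leave its lid standing just past upright, 105 degrees up from shut, so that the outline card inside it can be read. Pick up each tool lying on the desk (there may be a caliper, pliers, a stapler and a tape measure; some may be missing) and press it fully home, flat, in the cutout of its own shape. Leave the cup, jar, tape dispenser and note holder alone.

Things in the scene. Friction and masses are not known exactly. Their poses are not given: they have to be found in the camera images.
- lid (a joint): angle in rad of the case's black hinged lid: 0 shut, 1.571 upright, stop at 2.6 leaning far back. The hinge is stiff: the lid stays at any angle; it takes about 5 N at its tab to raise it. At the start it is shut or a little ajar
- lid_tab (a point): middle of the lid's grip tab, 16 mm out from the middle of the lid's front wall: a block 24 mm wide (along the case's y), 30 mm long, 10 mm thick. It points towards the robot with the lid shut and up with the lid upright, so fingers pointing down can pinch it across its 24 mm all the way while it turns between them. Axes turn with the lid
- lid_hinge (a point): middle of the lid's hinge line at the case's far edge, 1 mm above the top of the insert; fixed to the case, axes as the case; the hinge runs along y. The lid is a shell 170 mm deep, 300 mm wide and 38 mm high; with it shut the tab point lies 186 mm nearer the robot than the hinge and 18 mm above it
- case: black flat plastic tool case, 170 mm deep (x) by 300 mm wide (y), fixed to the desk; origin in the middle of its underside, x away from the robot towards the hinge. The top of its grey rigid insert is 32 mm above the desk, with four open cutouts 14 mm deep, lengthwise along x, working ends towards the hinge; from -y to +y: caliper, pliers, stapler, tape measure
- caliper_c (a point): black and steel digital caliper, 0.16 kg: beam 150 long (x from -88 to 62 mm of this point), 16 wide, 12 high; black head to grip, 56 long, 36 wide (y), 24 high, about this point; two jaws at +x that stand out to the -y side only (to y -30), 12 high. It lies flat on the desk; this point is at the middle of the part to grip, 12 mm above its underside; x along its length, working end at +x, z up. May be absent
- pliers_c (a point): small steel pliers, closed, 0.18 kg: joint block to grip, 36 long, 36 wide (y), 24 high, about this point; two straight rubber handles reaching to x -80 mm, 36 wide over both, 20 high; nose 18 wide and 18 high reaching to x +56 mm. It lies flat on the desk; this point is at the middle of the part to grip, 12 mm above its underside; x along its length, working end at +x, z up. May be absent
- stapler_c (a point): grey desk stapler, 0.22 kg: 120 long (x from -60 to 60 mm), foot 30 wide and 12 high with a wider heel (42 wide) at x -60 to -24; above it an arm 26 wide (y) and 38 high in all, to grip. It lies flat on the desk; this point is at the middle of the part to grip, 19 mm above its underside; x along its length, working end at +x, z up. May be absent
- measure_c (a point): grey pocket tape measure, 0.20 kg: body 64 long (x from -32 to 32 mm), 52 wide (y), 34 high; steel tab 18 wide and 16 high at the front, reaching to x +48 mm. It lies flat on the desk; this point is at the middle of the part to grip, 17 mm above its underside; x along its length, working end at +x, z up. May be absent
- slot_caliper (a point): floor of the caliper's cutout, 14 mm below the insert's top, 12 mm under where the tool's own point lies when home; axes as the case, tool x along this x. 2 mm to spare at the sides, 3 mm at the ends. Two sprung beads at the sides: a tool laid in stops about 10 mm above the floor; it takes about 8 to 20 N straight down on its middle to go home
- slot_pliers (a point): floor of the pliers's cutout, 14 mm below the insert's top, 12 mm under where the tool's own point lies when home; axes as the case, tool x along this x. 2 mm to spare at the sides, 3 mm at the ends. Two sprung beads at the sides: a tool laid in stops about 10 mm above the floor; it takes about 8 to 20 N straight down on its middle to go home
- slot_stapler (a point): floor of the stapler's cutout, 14 mm below the insert's top, 19 mm under where the tool's own point lies when home; axes as the case, tool x along this x. 2 mm to spare at the sides, 3 mm at the ends. Two sprung beads at the sides: a tool laid in stops about 10 mm above the floor; it takes about 8 to 20 N straight down on its middle to go home
- slot_measure (a point): floor of the tape measure's cutout, 14 mm below the insert's top, 17 mm under where the tool's own point lies when home; axes as the case, tool x along this x. 2 mm to spare at the sides, 3 mm at the ends. Two sprung beads at the sides: a tool laid in stops about 10 mm above the floor; it takes about 8 to 20 N straight down on its middle to go home
- dispenser: red plastic tape dispenser, 130 x 55 mm, 75 mm high; a bystander, leave it alone. Origin at the centre of its underside
- jar: glass jar with a steel screw lid, 72 mm across, 95 mm high; a bystander, leave it alone. Origin at the centre of its underside
- cup: white ceramic cup, 80 mm across, 88 mm high; a bystander, leave it alone. Origin at the centre of its underside
- notes: black sticky-note holder with a pen lying on it, 110 x 90 mm, 28 mm high; a bystander, leave it alone. Origin at the centre of its underside
Not all that is in view belongs to the job. What is shaped like the part that bears caliper_c but blue or orange is not meant. There is more than one size of the part that bears stapler_c; the job needs the larger.

How it is judged:
On the way:
1. the lid stands 98 to 112 degrees open, let go (value of joint lid between 1.7101 and 1.9544 rad and velocity of joint lid below 0.05 rad/s and contact force between the fingers and lid below 0.1 N), for 0.5 s.
At the end, for the whole second after the job is handed in: every tool present is home in its own cutout (within 3 mm of full depth, 5 mm sideways, 4.5 degrees, flat and at rest) and the lid stands at 105 degrees, give or take 7 (z of caliper_c in the frame of slot_caliper between 0.008 and 0.015 m and horizontal distance between caliper_c and slot_caliper below 0.005 m and angle between the x axis of caliper_c and the x axis of slot_caliper, either way round below 0.08 rad and angle between each of caliper_c, pliers_c, stapler_c, measure_c's own z axis and vertical below 0.1 rad and linear speed of each of caliper, pliers, stapler, measure below 0.02 m/s and z of pliers_c in the frame of slot_pliers between 0.008 and 0.015 m and horizontal distance between pliers_c and slot_pliers below 0.005 m and angle between the x axis of pliers_c and the x axis of slot_pliers, either way round below 0.08 rad and z of stapler_c in the frame of slot_stapler between 0.015 and 0.022 m and horizontal distance between stapler_c and slot_stapler below 0.005 m and angle between the x axis of stapler_c and the x axis of slot_stapler, either way round below 0.08 rad and z of measure_c in the frame of slot_measure between 0.013 and 0.02 m and horizontal distance between measure_c and slot_measure below 0.005 m and angle between the x axis of measure_c and the x axis of slot_measure, either way round below 0.08 rad and value of joint lid between 1.7101 and 1.9544 rad and velocity of joint lid below 0.05 rad/s); the robot touches nothing.
It fails at once if the dispenser is moved more than 5 cm or tipped over (distance of dispenser from where it was at the start of the episode above 0.05 m or angle between dispenser's own z axis and vertical above 0.6 rad).
It fails at once if the jar is moved more than 5 cm or tipped over (distance of jar from where it was at the start of the episode above 0.05 m or angle between jar's own z axis and vertical above 0.6 rad).
It fails at once if the cup is moved more than 5 cm or tipped over (distance of cup from where it was at the start of the episode above 0.05 m or angle between cup's own z axis and vertical above 0.6 rad).
It fails at once if the notes is moved more than 5 cm or tipped over (distance of notes from where it was at the start of the episode above 0.05 m or angle between notes's own z axis and vertical above 0.6 rad).
Of caliper, pliers, stapler, measure only 3 to 4 are there at a start; the rules pass over those that are not, and their reading is None.
At some moment in a run one of caliper, pliers, stapler, measure may be knocked a few centimetres aside while the robot is not near it.
It also fails if it takes over 210 s, if anything falls off the work surface, if the arm or the gripper's body presses on something with over 40 N, if the wrist force passes 120 N, or if a joint passes its speed limit or range.

### The arm

A 6-joint arm with a two-finger parallel gripper is mounted at the origin on the work surface. World frame = base frame: x ahead of the robot, y to its left, z up, the work surface at z = 0. Lengths are in m, angles in rad, forces in N, time in s.
With the tool pointing down it reaches from about 0.375 to 0.75 m from the base axis. Payload 9 kg.
Tool frame: the origin (TCP) lies at the very end of the fingers, on their centre line; the grasp point (between the pads) lies 19 mm behind it; y points along the fingers, x is the direction in which the jaws open and shut, and the axes are right-handed (so a half turn about y gives the same grasp; the last joint's range is limited). The gripper opens to 85 mm and grips with 20 to 120 N. Pads are 22 mm wide; open, the fingers measure 114 mm over their backs; the gripper's body (76 mm by 85 mm) begins 54 mm behind the grasp point. The pads swing forward as they close: fully open they stand 13 mm farther back than shut.
Start: joints at [1.112, 0.104, 0.097, 1.564, 0, 1.353], TCP at [0.143, 0.583, 0.231] pointing down, gripper open.
Joint ranges: [-2.99, 2.99], [-0.84, 1.86], [-1.1, 1.16], [-1.84, 2.11], [-1.51, 1.56], [-3.14, 3.14]. Speed limits (rad/s): [2.22, 2.22, 2.57, 3.14, 3.14, 3.14].

### API

Orientations are given as a unit quaternion [x, y, z, w].
In Python, from station import sensors, optics, close_job gives the robot as it stands.
- The arm moves only by the tool carry_out, never from a script. Its argument "targets" is a list of rows, each an object with "offset": the shift along the tool's x, y, z in mm, a list of three; "dr": the turn, a rotation vector about the tool's x, y, z in degrees, a list of three. A call has exactly 8 rows; each row is the pose to reach, as a shift and turn from the pose measured when the call began, along the tool's axes at that moment; what a row does not reach only later rows make up. A row lasts 1/12 s, in which the tool goes at most 41.7 mm and 7.16 degrees, less where a joint would pass 70% of its speed; a pose out of reach is approached as far as the arm can. A call with a gripper value outside its range is refused whole. "jaw" is the closure, from 0 (fully open) to 1 (shut), set as the call begins (left out, the last holds). The fingers move at their own pace and stop on an object; the grip force is fixed at half the most. Time passes only in rows, so rows that repeat a pose let the fingers close, or fill a call up. It gives the time, the measured TCP pose, the force and the opening at its end, in the units of the state.
- sensors.get_state(): the state, without advancing time (a new reading comes with each control period).
- optics.camera(name): name is "scene" or "side" or "wrist"; returns the picture (420x560x3 uint8, red, green, blue); there is no depth.
- optics.camera_info(name): a dict with "fov_y" (degrees; the focal length in pixels is half the picture's height over the tangent of half this angle, whatever the lens; pixels are square), "cx", "cy" (the principal point, pixels), "view" (4x4, takes a point from world to camera coordinates). Camera axes: x right, y up, looking along -z (the intrinsics and any distortion apply to the point x, -y, -z); pixel columns grow to the right and rows downward; lengths in m; the calibration is good to about 2 mm. A picture is of the moment at which its call begins: read the wrist's pose just before it. camera_info takes no time and is no camera call; for the wrist camera it gives the pose at the moment of the call.
- close_job(): hands the job in, once; it reports no verdict.
Trained networks look in the newest picture that a camera, given by its name, has taken for a name from the list of things; names that differ only in an ending like _2 or _b are one class to them, and where a whole thing is asked for, a point or a joint stands for the part that bears it (a point fixed in the world has none). Each returns a list of dicts, best first, with "score" (0 to 1); they miss things now and then, are a little off and sometimes report something else, mostly with a low value. They report only what shows in the picture. A call takes as long as a camera call. They do not tell look-alikes from the thing itself.
- optics.boxes_of(thing, camera): "xy" ([column, row] in pixels, amid what is visible of it).
The state is a dict: "clock": time; "qpos": joint angles; "joint_vel": joint speeds; "effort": joint torques, N m; "eef_pos": TCP position; "tcp_rot": TCP orientation; "force": force on the tool from outside, world axes, zero at the start; "wrist_torque": the same for the moment, N m; "opening": opening from 0.0 (shut) to 1.0 (fully open).
Only numpy, scipy, OpenCV 4.12 (cv2) and the standard library are available. Lean on these libraries where they do the work, as an engineer would, in place of code of your own. Each camera call takes 0.05 s, during which the arm holds its last target. There are 200 camera calls.

## Working session

There is one attempt and no reset: what is moved stays moved. The work goes in short steps, Python scripts to look and compute and a tool call to move; the robot and the scene stay as the last step left them, time stands still between calls to the robot, and variables do not carry over. Pictures are saved under pics/ and viewed, about 12 in all and at most 16, crops included, and the job is handed in when it is done.

Besides the shell and the picture viewer there is one more tool, called after "Call:" as name(argument=value, ...) on one line, values as JSON. carry_out: Moves the arm, as the interface text tells. Its arguments: {"type":"object","properties":{"targets":{"type":"array","items":{"type":"object","properties":{"offset":{"type":"array","items":{"type":"number"}},"dr":{"type":"array","items":{"type":"number"}}}}},"jaw":{"type":"number"}},"required":["targets"]}

```bash
ls; mkdir -p pics; python3 - <<'E'
from station import sensors, optics
import cv2, numpy as np
s=sensors.get_state();print({k:np.round(v,3).tolist() for k,v in s.items()})
for c in ["scene","side","wrist"]:
    im=optics.camera(c);cv2.imwrite(f"pics/{c}0.png",im[:,:,::-1])
    i=optics.camera_info(c);print(c,i)
    if c!="wrist":
        for t in ["lid_tab","lid","case","caliper_c","pliers_c","stapler_c","measure_c","dispenser","jar","cup","notes"]:
            try: print(t,[(np.round(d["xy"]).tolist(),round(d["score"],2)) for d in optics.boxes_of(t,c)])
            except Exception as e: print(t,e)
E
```

```text
pics
{'clock': 0.0, 'qpos': [1.112, 0.105, 0.096, 1.564, 0.0, 1.353], 'joint_vel': [-0.001, -0.0, 0.0, -0.0, -0.001, 0.0], 'effort': [-0.0, -55.694, 50.364, 0.017, -0.0, 0.0], 'eef_pos': [0.143, 0.582, 0.231], 'tcp_rot': [0.557, 0.436, -0.437, -0.556], 'force': [0.319, 0.327, 0.302], 'wrist_torque': [0.002, 0.021, -0.023], 'opening': 0.999}
scene {'fov_y': 56.83778399989633, 'cx': 282.28547062279796, 'cy': 207.9459996313772, 'view': array([[ 3.65382984e-01,  9.30857267e-01,  1.54971182e-04,
        -1.33064587e-01],
       [-7.53980911e-01,  2.95857286e-01,  5.86499150e-01,
         3.55117169e-01],
       [ 5.45901146e-01, -2.14413655e-01,  8.09949828e-01,
        -1.41399434e+00],
       [ 0.00000000e+00,  0.00000000e+00,  0.00000000e+00,
         1.00000000e+00]])}
lid_tab [([346.0, 197.0], 0.63), ([228.0, 208.0], 0.56), ([345.0, 202.0], 0.41)]
lid [([348.0, 199.0], 0.87)]
case [([346.0, 201.0], 0.91)]
caliper_c [([168.0, 234.0], 0.9), ([169.0, 189.0], 0.88), ([100.0, 226.0], 0.81), ([229.0, 252.0], 0.42), ([226.0, 210.0], 0.38)]
pliers_c [([231.0, 252.0], 0.59)]
stapler_c [([169.
[... 915 characters left out ...]
([326.0, 269.0], 0.8)]
stapler_c [([396.0, 263.0], 0.63), ([369.0, 317.0], 0.59), ([432.0, 322.0], 0.59)]
measure_c [([268.0, 277.0], 0.88)]
dispenser [([173.0, 164.0], 0.9)]
jar [([399.0, 263.0], 0.82)]
cup [([369.0, 214.0], 0.55)]
notes [([237.0, 148.0], 0.69)]
wrist {'fov_y': 63.61256101073367, 'cx': 280.61120499280923, 'cy': 211.21023364778824, 'view': array([[ 2.39295854e-01,  9.70946482e-01,  6.50571394e-04,
        -6.00113896e-01],
       [-9.33907259e-01,  2.30350503e-01, -2.73415210e-01,
         3.42475683e-02],
       [-2.65621395e-01,  6.48195526e-02,  9.61895888e-01,
        -3.78186211e-01],
       [ 0.00000000e+00,  0.00000000e+00,  0.00000000e+00,
         1.00000000e+00]])}
```

View pics/scene0.png

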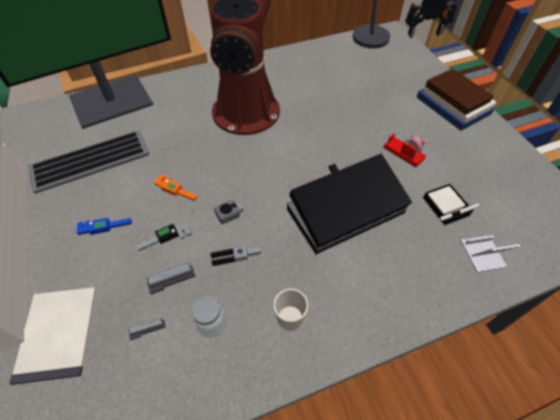

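View pics/side0.png

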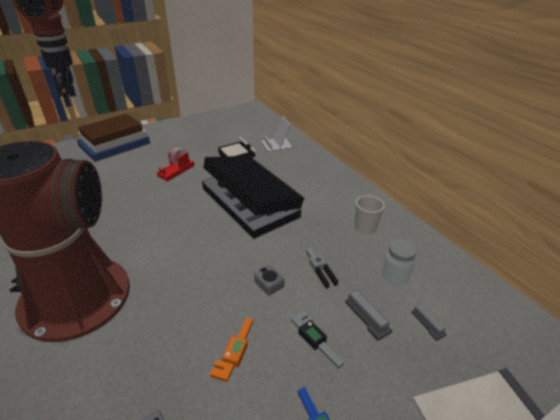

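```bash
cat > h.py <<'E'
from station import sensors, optics
import cv2, numpy as np
from scipy.spatial.transform import Rotation as R
from scipy.optimize import least_squares
def cam(c):
    i=optics.camera_info(c); f=210/np.tan(np.radians(i["fov_y"]/2)); return f,i["cx"],i["cy"],np.array(i["view"])
def proj(C,P):
    f,cx,cy,V=C; p=np.atleast_2d(P)@V[:3,:3].T+V[:3,3]; return np.c_[cx+f*p[:,0]/-p[:,2],cy-f*p[:,1]/-p[:,2]]
def ray(C,uv):
    f,cx,cy,V=C; d=np.array([(uv[0]-cx)/f,-(uv[1]-cy)/f,-1]); return -V[:3,:3].T@V[:3,3],V[:3,:3].T@d
def onz(C,uv,z):
    o,d=ray(C,uv); return o+d*(z-o[2])/d[2]
def tri(obs):
    A=[];b=[]
    for C,uv in obs:
        o,d=ray(C,uv);d/=np.linalg.norm(d);M=np.eye(3)-np.outer(d,d);A.append(M);b.append(M@o)
    A=np.vstack(A);b=np.hstack(b);x,*_=np.linalg.lstsq(A,b,rcond=None);return x,np.linalg.norm(A@x-b)
def tool(): s=sensors.get_state();return np.array(s["eef_pos"]),R.from_quat(s["tcp_rot"]),s
def down(yaw): # tool y down, tool x at yaw in world
    x=np.array([np.cos(yaw),np.sin(yaw),0]);y=np.array([0,0,-1.]);return R.from_matrix(np.c_[x,y,np.cross(x,y)])
def go(p,yaw=None,base=None):
    """print offset, dr from base (pos,rot) or current to world p, yaw (nearest of half-turn); returns new base"""
    q,r=base if base else tool()[:2]
    t=r if yaw is None else min((down(yaw),down(yaw+np.pi)),key=lambda k:(r.inv()*k).magnitude())
    print("offset",np.round(r.inv().apply(np.array(p)-q)*1000,1).tolist(),"dr",np.round(np.degrees((r.inv()*t).as_rotvec()),2).tolist(),"|",round(np.linalg.norm(np.array(p)-q)*1000/41.7,1),"rows")
    return np.array(p,float),t
def snap(c,n):
    im=optics.camera(c)[:,:,::-1].copy();cv2.imwrite(f"pics/{n}.png",im);return im
E
python3 - <<'E'
from h import *
S,D=cam("scene"),cam("side")
for n,a,b in [("cal",(168,234),(313,333)),("orange",(176,188),(233,350)),("pliers",(231,252),(324,268)),("stap",(170,278),(368,314)),("small",(147,328),(430,321)),("meas",(227,211),(268,278)),("cup",(294,310),(369,214)),("jar",(206,315),(399,263)),("disp",(409,147),(174,164)),("case",(346,201),(250,194)),("notes",(448,202),(237,148)),("casecorner pliers/near",(320,246),(258,232))]:
    x,e=tri([(S,a),(D,b)]);print(n,np.round(x,3),round(e,4),np.round(onz(S,a,.012),3),np.round(onz(D,b,.012),3))
print("hinge bottom",onz(S,(320,246),0),onz(S,(410,212),0),"tab",onz(S,(334,168),.05))
V=cam("wrist")[3];p,r,s=tool();Cp=-V[:3,:3].T@V[:3,3]
print("wristcam in tcp",r.inv().apply(Cp-p),"look",r.inv().apply(-V[2,:3]),"imgright",r.inv().apply(V[0,:3]), "toolx",r.apply([1,0,0]))
E
```

```text
cal [ 0.43  -0.37   0.011] 0.0013 [ 0.432 -0.371  0.012] [ 0.429 -0.37   0.012]
orange [ 0.264 -0.314 -0.001] 0.0009 [ 0.276 -0.314  0.012] [ 0.261 -0.322  0.012]
pliers [ 0.558 -0.226  0.02 ] 0.004 [ 0.552 -0.223  0.012] [ 0.564 -0.223  0.012]
stap [ 0.567 -0.392  0.013] 0.0021 [ 0.568 -0.394  0.012] [ 0.567 -0.391  0.012]
small [ 0.677 -0.473  0.01 ] 0.001 [ 0.678 -0.472  0.012] [ 0.676 -0.475  0.012]
meas [ 0.42  -0.192  0.02 ] 0.0043 [ 0.416 -0.194  0.012] [ 0.422 -0.183  0.012]
cup [ 0.779 -0.135  0.047] 0.0045 [ 0.765 -0.126  0.012] [ 0.815 -0.107  0.012]
jar [ 0.713 -0.329  0.049] 0.0014 [ 0.698 -0.332  0.012] [ 0.746 -0.305  0.012]
disp [0.393 0.436 0.022] 0.0005 [0.386 0.443 0.012] [0.397 0.453 0.012]
case [0.531 0.13  0.04 ] 0.0055 [0.51  0.147 0.012] [0.548 0.16  0.012]
notes [0.631 0.418 0.029] 0.0044 [0.625 0.428 0.012] [0.643 0.451 0.012]
casecorner pliers/near [ 0.548  0.067 -0.099] 0.0353 [0.623 0.01  0.012] [ 0.483 -0.017  0.012]
hinge bottom [0.61681122 0.01360878 0.        ] [0.60855227 0.31002985 0.        ] tab [0.40804512 0.15217909 0.05      ]
wristcam in tcp [-8.82555501e-05 -1.42190484e-01  6.99427186e-02] look [ 2.72114969e-04  9.61899376e-01 -2.73403576e-01] imgright [ 9.99999503e-01 -5.23922652e-04 -8.47999291e-04] toolx [2.38472460e-01 9.71149252e-01 1.26638121e-04]
```

```bash
python3 - <<'E'
from h import *
go([.40,.157,.23],np.radians(91.6))
E
```

```text
offset [-352.2, 1.3, -351.0] dr [0.0, -15.4, 0.01] | 11.9 rows
```

Call:
carry_out(targets=[{"offset":[-41,0,-41],"dr":[0,-3,0]},{"offset":[-70,0,-70],"dr":[0,-6,0]},{"offset":[-100,0,-100],"dr":[0,-8,0]},{"offset":[-130,0,-130],"dr":[0,-10,0]},{"offset":[-160,0,-160],"dr":[0,-12,0]},{"offset":[-190,1,-190],"dr":[0,-15,0]},{"offset":[-220,1,-220],"dr":[0,-15.4,0]},{"offset":[-240,1,-240],"dr":[0,-15.4,0]}])

```text
clock: 1.92
eef_pos: [0.3163, 0.2959, 0.2305]
tcp_rot: [0.493, 0.508, -0.507, -0.493]
force: [1.8, 0.7, 0.7]
opening: 1.0
```

```bash
python3 - <<'E'
from h import *
p,r,s=tool();print(p,s['qpos'])
go([.40,.157,.23],np.radians(91.6))
E
```

```text
[0.3162923  0.29594541 0.23048576] [ 4.48266791e-01 -4.13287648e-01 -3.73306389e-01  1.60976383e+00
  7.74221430e-05  4.19040794e-01]
offset [-141.3, 0.5, -79.6] dr [0.05, 0.07, 0.03] | 3.9 rows
```

Call:
carry_out(targets=[{"offset":[-35,0,-20],"dr":[0,0,0]},{"offset":[-70,0,-40],"dr":[0,0,0]},{"offset":[-105,0,-60],"dr":[0,0,0]},{"offset":[-141,0,-80],"dr":[0,0,0]},{"offset":[-141,0,-80],"dr":[0,0,0]},{"offset":[-141,0,-80],"dr":[0,0,0]},{"offset":[-141,0,-80],"dr":[0,0,0]},{"offset":[-141,0,-80],"dr":[0,0,0]}])

```text
clock: 2.58
eef_pos: [0.3999, 0.1582, 0.2306]
tcp_rot: [0.492, 0.508, -0.507, -0.492]
force: [0.1, 0.2, -0.1]
opening: 0.995
```

```bash
python3 - <<'E'
from h import *
print(tool()[0]); np.save("w1.npy",cam("wrist")[3]); im=snap("wrist","w1")
print(optics.boxes_of("lid_tab","wrist"))
S=snap("scene","s1");D=cv2.imread("pics/side0.png")
a=cv2.resize(D[130:250,170:320],None,fx=2.6,fy=2.6,interpolation=2)
out=np.zeros((560,800,3),np.uint8);out[:315,:420]=cv2.resize(im,(420,315));out[:312,420:800]=a[:,:380]
b=cv2.resize(S[140:260,270:430],None,fx=2,fy=2,interpolation=2);out[316:556,:320]=b
cv2.imwrite("pics/m1.png",out)
E
```

```text
[0.39991563 0.15819717 0.23061582]
[{'xy': [269.0, 310.0], 'score': 0.74}]
```

View pics/m1.png

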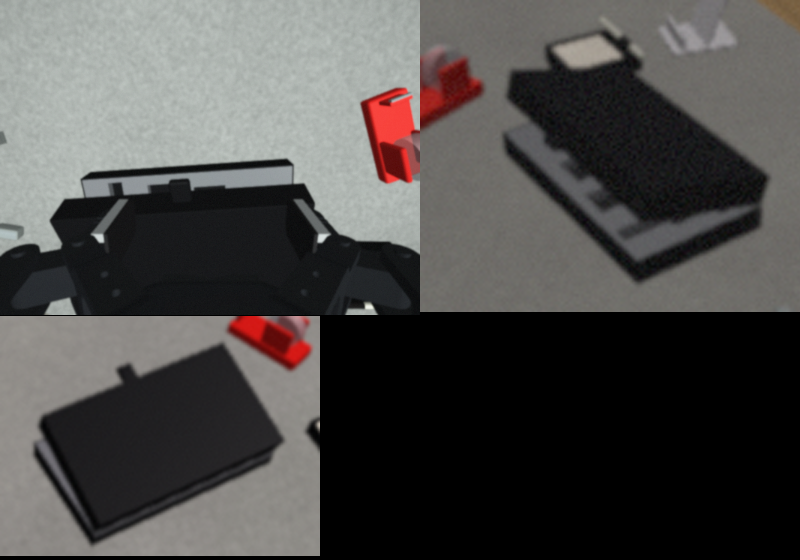

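```bash
python3 - <<'E'
import cv2,numpy as np
im=cv2.imread("pics/w1.png");a=cv2.resize(im[195:305,60:430],(800,238),interpolation=2)
b=cv2.resize(cv2.imread("pics/s1.png")[150:255,280:420],(400,300),interpolation=2)
c=cv2.resize(cv2.imread("pics/side0.png")[140:245,185:325],(400,300),interpolation=2)
o=np.vstack([a,np.hstack([b,c])]);o=np.clip(o.astype(int)*2,0,255).astype(np.uint8)
cv2.imwrite("pics/m2.png",o)
E
```

```text
(no output)
```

View pics/m2.png

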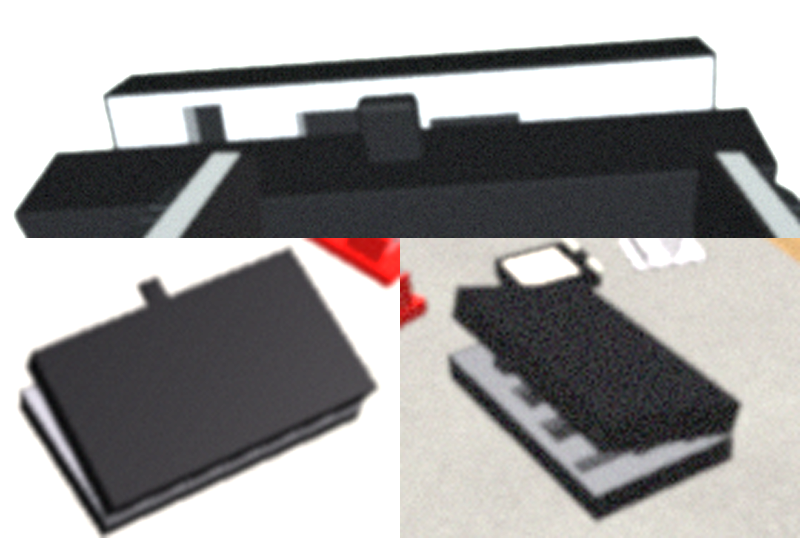

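```bash
cat > casefit.py <<'E'
from h import *
S,D=cam("scene"),cam("side");W=cam("wrist");W=(*W[:3],np.load("w1.npy"))
H=.085;B=.15
b=lambda x,y,z:("b",(x,y,z)); l=lambda x,y,z:("l",(x,y,z))
obs=[(W,(121,230.1),b(-H,-B,0)),(W,(382.8,212.6),b(-H,B,0)),(W,(109,239.4),b(-H,-B,.032)),(W,(390.7,220),b(-H,B,.032)),
(W,(86.8,265.8),l(-.17,-B,0)),(W,(406,245.9),l(-.17,B,0)),(W,(68.3,294.4),l(-.17,-B,.038)),(W,(418.4,271.3),l(-.17,B,.038)),
(S,(316.8,252.5),b(H,-B,0)),(S,(406,212),b(H,B,0)),(S,(293.3,189.9),l(-.17,-B,.038)),(S,(381.5,154.2),l(-.17,B,.038)),(S,(411.6,201.8),l(0,B,.038)),(S,(316.8,245.2),l(0,-B,.038)),
(D,(255,238.7),b(-H,-B,0)),(D,(252.2,230.7),b(-H,-B,.032)),(D,(202.5,179.9),b(-H,B,.032)),(D,(202.5,186.2),b(-H,B,0)),(D,(301.6,217),b(H,-B,0))]
def wpt(p,k):
    x,y,a,t=p;f,v=k
    if f=="l": v=R.from_euler("y",t).apply(v)+[H,0,.033]
    return R.from_euler("z",a).apply(v)+[x,y,0]
def res(p): return np.concatenate([(proj(C,wpt(p,k))[0]-uv)*(2. if C is W else 1) for C,uv,k in obs])
f=least_squares(res,[.53,.16,.03,.2],loss="soft_l1")
if __name__=="__main__":
    print(f.x,np.degrees(f.x[2:]));print(np.round(f.fun.reshape(-1,2),1).tolist())
    print("tab",wpt(f.x,l(-.186,0,.018)))
E
python3 casefit.py
```

```text
[0.53436281 0.13471064 0.10047673 0.27710104] [ 5.75689254 15.87672004]
[[3.7, 0.7], [-2.5, 0.5], [1.0, 1.8], [-0.8, 2.7], [-0.6, -2.2], [0.4, -4.7], [-5.5, -0.1], [6.3, 0.0], [-0.7, 0.8], [-2.0, 0.6], [-2.5, -1.8], [0.1, -2.7], [1.1, -0.9], [3.2, -2.0], [-1.6, -0.1], [1.0, -0.7], [-0.2, 0.8], [0.8, 2.6], [-1.2, 0.0]]
tab [0.44583124 0.12578522 0.10119707]
```

```bash
python3 - <<'E'
from h import *;import casefit as c
x,y,a,t=c.f.x
P=c.wpt(c.f.x,c.l(-.188,0,.018));print(proj(c.W,P),proj(c.S,P))
yaw=np.pi/2+a
go(P+[0,0,.05],yaw);go(P+[0,0,-.012],yaw)
E
```

```text
[[240.95202901 251.15757034]] [[333.06838586 167.18241395]]
offset [-34.2, 78.9, -42.9] dr [0.06, -3.95, 0.03] | 2.3 rows
offset [-34.3, 140.9, -42.8] dr [0.06, -3.95, 0.03] | 3.6 rows
```

Tab prediction matches the pictures (wrist 240,251; scene 333,167).

Call:
carry_out(targets=[{"offset":[-12,26,-14],"dr":[0,-2,0]},{"offset":[-24,52,-29],"dr":[0,-4,0]},{"offset":[-34,79,-43],"dr":[0,-4,0]},{"offset":[-34,95,-43],"dr":[0,-4,0]},{"offset":[-34,110,-43],"dr":[0,-4,0]},{"offset":[-34,125,-43],"dr":[0,-4,0]},{"offset":[-34,141,-43],"dr":[0,-4,0]},{"offset":[-34,141,-43],"dr":[0,-4,0]}], jaw=0.3)

```text
clock: 3.4
eef_pos: [0.442, 0.1267, 0.0866]
tcp_rot: [-0.473, -0.524, 0.526, 0.475]
force: [-0.2, -0.2, -0.4]
opening: 0.699
```

Call:
carry_out(targets=[{"offset":[0,0,0],"dr":[0,0,0]},{"offset":[0,0,0],"dr":[0,0,0]},{"offset":[0,0,0],"dr":[0,0,0]},{"offset":[0,0,0],"dr":[0,0,0]},{"offset":[0,0,0],"dr":[0,0,0]},{"offset":[0,0,0],"dr":[0,0,0]},{"offset":[0,0,0],"dr":[0,0,0]},{"offset":[0,0,0],"dr":[0,0,0]}], jaw=1)

```text
clock: 4.07
eef_pos: [0.4424, 0.1245, 0.0878]
tcp_rot: [-0.474, -0.523, 0.527, 0.473]
force: [-2.7, -14.6, 1.6]
opening: 0.267
```

```bash
cat > arc.py <<'E'
from h import *;import casefit as c,sys
a=c.f.x[2]; e=np.array([np.cos(a),np.sin(a),0]);hg=c.wpt(c.f.x,c.b(.085,0,.033))
p,r,s=tool()
g=p+[0,0,float(sys.argv[2])]          # the tab point, assumed this far above the TCP
rel=g-hg;rho=np.hypot(rel@e,rel[2]);ph=np.degrees(np.arctan2(rel[2],-(rel@e)))
lid=ph-np.degrees(np.arctan2(.018,.186));print("rho",rho,"lid now",lid,"F",np.round(s["force"],1),"op",s["opening"])
for th in np.linspace(lid,float(sys.argv[1]),9)[1:]:
    f=np.radians(th+np.degrees(np.arctan2(.018,.186)))
    d=(-rho*np.cos(f)-rel@e)*e+[0,0,rho*np.sin(f)-rel[2]]
    print(round(th,1),np.round(r.inv().apply(d)*1000).astype(int).tolist())
E
python3 arc.py 60 .012
```

```text
rho 0.1897187513691536 lid now 15.093007842873032 F [ -2.7 -14.6   1.6] op 0.26728276160110065
20.7 [0, -17, -7]
26.3 [0, -33, -16]
31.9 [0, -49, -27]
37.5 [0, -63, -39]
43.2 [0, -76, -52]
48.8 [0, -87, -67]
54.4 [-1, -98, -82]
60.0 [-1, -106, -99]
```

Call:
carry_out(targets=[{"offset":[-1,-17,-7],"dr":[0,0,0]},{"offset":[-1,-33,-16],"dr":[0,0,0]},{"offset":[-1,-49,-27],"dr":[0,0,0]},{"offset":[-1,-63,-39],"dr":[0,0,0]},{"offset":[-1,-76,-52],"dr":[0,0,0]},{"offset":[-1,-87,-67],"dr":[0,0,0]},{"offset":[-1,-98,-82],"dr":[0,0,0]},{"offset":[-1,-106,-99],"dr":[0,0,0]}])

```text
clock: 4.73
eef_pos: [0.5406, 0.1342, 0.1934]
tcp_rot: [-0.474, -0.522, 0.528, 0.474]
force: [-3.7, -1.3, -5.6]
opening: 0.26
```

```bash
python3 arc.py 105 .012
```

```text
rho 0.18960320749356246 lid now 59.911761349295745 F [-3.7 -1.3 -5.6] op 0.2601121805739756
65.5 [0, -7, -17]
71.2 [0, -12, -35]
76.8 [0, -16, -53]
82.5 [0, -17, -72]
88.1 [0, -17, -91]
93.7 [0, -15, -109]
99.4 [0, -12, -127]
105.0 [0, -6, -145]
```

Call:
carry_out(targets=[{"offset":[0,-7,-17],"dr":[0,0,0]},{"offset":[0,-12,-35],"dr":[0,0,0]},{"offset":[0,-16,-53],"dr":[0,0,0]},{"offset":[0,-17,-72],"dr":[0,0,0]},{"offset":[0,-17,-91],"dr":[0,0,0]},{"offset":[0,-15,-109],"dr":[0,0,0]},{"offset":[0,-12,-127],"dr":[0,0,0]},{"offset":[0,-6,-145],"dr":[0,0,0]}])

```text
clock: 5.4
eef_pos: [0.6855, 0.1488, 0.2]
tcp_rot: [-0.474, -0.522, 0.528, 0.474]
force: [-3.2, -1.4, 7.0]
opening: 0.248
```

Call:
carry_out(targets=[{"offset":[0,0,0],"dr":[0,0,0]},{"offset":[0,0,0],"dr":[0,0,0]},{"offset":[0,0,0],"dr":[0,0,0]},{"offset":[0,0,0],"dr":[0,0,0]},{"offset":[0,0,0],"dr":[0,0,0]},{"offset":[0,0,0],"dr":[0,0,0]},{"offset":[0,0,0],"dr":[0,0,0]},{"offset":[0,0,0],"dr":[0,0,0]}])

```text
clock: 6.07
eef_pos: [0.6852, 0.1488, 0.2003]
tcp_rot: [-0.474, -0.522, 0.528, 0.474]
force: [0.8, -0.3, -3.3]
opening: 0.235
```

```bash
python3 arc.py 105 .012; python3 - <<'E'
from h import *
import casefit as c
a=snap("scene","s2");b=snap("side","d2")
x=c.f.x.copy()
for im,C in((a,c.S),(b,c.D)):
  for t,col in((98,(0,255,0)),(105,(0,0,255)),(112,(255,0,0))):
    x[3]=np.radians(t)
    q=proj(C,[c.wpt(x,c.l(*v)) for v in [(0,-.15,0),(-.17,-.15,0),(-.17,.15,0),(0,.15,0)]])
    cv2.polylines(im,[np.round(q*16).astype(int)],False,col,1,16,4)
o=np.hstack([cv2.resize(a[90:290,260:460],(400,400)),cv2.resize(b[80:280,150:350],(400,400))])
cv2.imwrite("pics/m3.png",o)
E
```

```text
rho 0.19122257564302508 lid now 104.82480257309895 F [ 0.8 -0.3 -3.3] op 0.23548103895796788
104.8 [0, 0, 0]
104.9 [0, 0, 0]
104.9 [0, 0, 0]
104.9 [0, 0, 0]
104.9 [0, 0, 0]
105.0 [0, 0, 0]
105.0 [0, 0, 0]
105.0 [0, 0, -1]
```

View pics/m3.png

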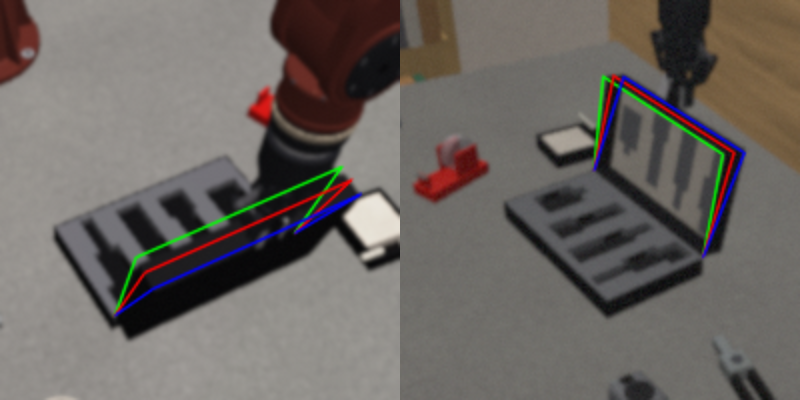

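Call:
carry_out(targets=[{"offset":[0,0,0],"dr":[0,0,0]},{"offset":[0,0,0],"dr":[0,0,0]},{"offset":[0,0,0],"dr":[0,0,0]},{"offset":[0,0,0],"dr":[0,0,0]},{"offset":[0,-10,0],"dr":[0,0,0]},{"offset":[0,-30,0],"dr":[0,0,0]},{"offset":[0,-50,0],"dr":[0,0,0]},{"offset":[0,-70,0],"dr":[0,0,0]}], jaw=0)

```text
clock: 6.83
eef_pos: [0.6854, 0.1493, 0.272]
tcp_rot: [-0.474, -0.522, 0.528, 0.474]
force: [-0.3, 0.7, 0.7]
opening: 1.0
```

```bash
python3 - <<'E'
from h import *
p,r,s=tool();print(p,s["qpos"])
go([.42,0.12,.30],np.radians(95.8))
E
```

```text
[0.68544271 0.14929065 0.2719575 ] [ 0.03125261  0.4686107   0.59936242  1.70688668 -0.00593687 -0.07080239]
offset [-2.2, -26.5, 267.2] dr [-0.33, 0.05, -0.32] | 6.4 rows
```

Call:
carry_out(targets=[{"offset":[0,-10,30],"dr":[0,0,0]},{"offset":[0,-20,65],"dr":[0,0,0]},{"offset":[0,-28,100],"dr":[0,0,0]},{"offset":[0,-28,130],"dr":[0,0,0]},{"offset":[0,-28,155],"dr":[0,0,0]},{"offset":[0,-28,160],"dr":[0,0,0]},{"offset":[0,-28,160],"dr":[0,0,0]},{"offset":[0,-28,160],"dr":[0,0,0]}])

```text
clock: 7.5
eef_pos: [0.5271, 0.1332, 0.3017]
tcp_rot: [-0.474, -0.522, 0.527, 0.473]
force: [0.0, 0.4, -0.2]
opening: 1.0
```

```bash
python3 - <<'E'
from h import *
print(tool()[0]); np.save("w2.npy",cam("wrist")[3]); im=snap("wrist","w2");a=snap("scene","s3");b=snap("side","d3")
o=np.hstack([cv2.resize(a[90:270,270:450],(400,400),interpolation=2),cv2.resize(b[90:270,170:350],(400,400),interpolation=2)])
o=np.clip(o.astype(int)*2,0,255).astype(np.uint8)
cv2.imwrite("pics/m4.png",o)
E
```

```text
[0.52705656 0.13316359 0.30172999]
```

View pics/w2.png

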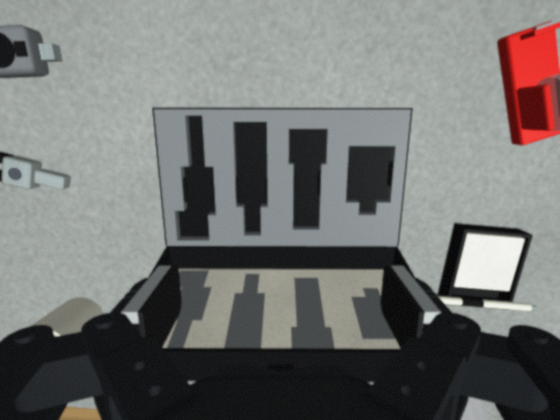

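View pics/m4.png

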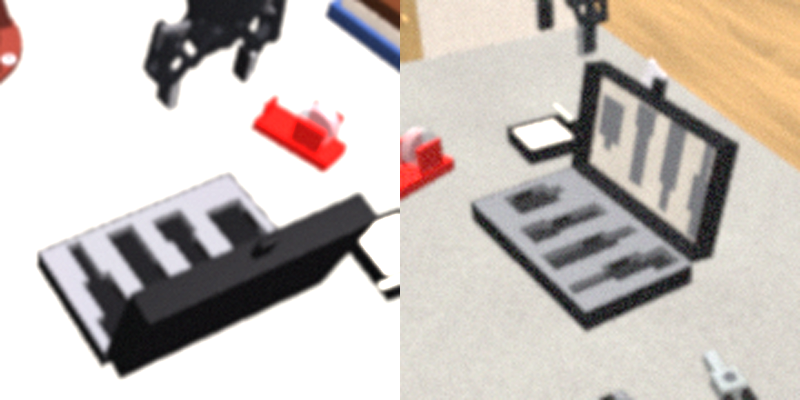

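```bash
cat > fit2.py <<'E'
from h import *;import casefit as c
W2=(*cam("wrist")[:3],np.load("w2.npy"))
obs=[(W2,(153,108),c.b(-.085,-.15,.032)),(W2,(411,108),c.b(-.085,.15,.032)),
 (c.D,(254.6,119.2),c.l(-.17,.15,0)),(c.D,(320.8,156),c.l(-.17,-.15,0)),(c.S,(329.9,222.8),c.l(-.17,-.15,0)),(c.S,(432,177.8),c.l(-.17,.15,0))]
def res(p):
    A=np.concatenate([(proj(C,c.wpt(p,k))[0]-uv)*(3 if C is W2 else 1) for C,uv,k in obs])
    q=p.copy();q[3]=p[4];return np.r_[A,c.res(q)*.5]
f=least_squares(res,[*c.f.x[:3],1.83,c.f.x[3]],loss="soft_l1")
if __name__=="__main__":
    print(f.x,np.degrees(f.x[2:4]),np.round(f.fun[:12].reshape(-1,2),1).tolist())
    im=cv2.imread("pics/w2.png")
    # rectified: col=(y+.16)*2500... 2.5 px/mm; row=(x+.095)*2500
    q=[(-.085,-.15),(-.085,.15),(.085,.15),(.085,-.15)]
    src=proj(W2,[c.wpt(f.x[:4],c.b(x,y,.032)) for x,y in q]).astype(np.float32)
    print("far insert corners",src[2:],"seen 398,246 / 167,246")
    dst=np.float32([((y+.16)*2500,(x+.095)*2500) for x,y in q])
    o=cv2.warpPerspective(im,cv2.getPerspectiveTransform(src,dst),(800,475),flags=2);cv2.imwrite("pics/rect.png",o)
    g=cv2.GaussianBlur(cv2.cvtColor(o,6),(0,0),2);m=(g<90).astype(np.uint8)
    for k in cv2.findContours(m,0,1)[0]:
        A=cv2.contourArea(k)
        if 3000<A<60000:
            h=cv2.approxPolyDP(k,5,True)[:,0]/2.5-[160,95];print(round(A/6.25),np.round(h[:,::-1],1).tolist())
E
python3 fit2.py
```

```text
Traceback (most recent call last):
  File "fit2.py", line 8, in <module>
    f=least_squares(res,[*c.f.x[:3],1.83,c.f.x[3]],loss="soft_l1")
  File "fit2.py", line 6, in res
    A=np.concatenate([(proj(C,c.wpt(p,k))[0]-uv)*(3 if C is W2 else 1) for C,uv,k in obs])
                              ~~~~~^^^^^
  File "casefit.py", line 10, in wpt
    x,y,a,t=p;f,v=k
    ^^^^^^^
ValueError: too many values to unpack (expected 4)
```

```bash
sed -i 's/c.wpt(p,k))\[0\]/c.wpt(p[:4],k))[0]/; s/q=p.copy();q\[3\]=p\[4\]/q=np.r_[p[:3],p[4]]/' fit2.py; python3 fit2.py
```

```text
[0.53344124 0.13402756 0.10067913 1.79513483 0.28260763] [  5.76848946 102.85364955] [[1.1, 0.5], [-0.3, 0.7], [0.0, -1.6], [-6.0, 0.2], [0.3, 0.4], [1.3, -0.4]]
far insert corners [[397.2609  245.08183]
 [166.5407  244.5576 ]] seen 398,246 / 167,246
2536 [[94.2, -155.2], [94.6, 154.4], [86.6, 149.2], [86.2, -150.0]]
4044 [[-41.4, 81.2], [24.6, 80.4], [27.0, 95.2], [42.2, 98.8], [42.2, 116.8], [26.6, 119.6], [25.0, 134.8], [-40.6, 134.4]]
4570 [[-61.8, 10.0], [-23.8, 8.0], [-19.0, 14.0], [60.2, 14.4], [62.2, 45.2], [-16.6, 46.8], [-22.2, 52.8], [-59.4, 53.2], [-61.8, 50.8]]
4733 [[-69.8, -55.2], [29.8, -57.2], [35.0, -48.4], [69.0, -48.0], [70.2, -29.6], [35.4, -27.6], [31.4, -19.2], [-68.6, -18.8]]
4821 [[-77.0, -96.4], [-75.4, -112.4], [-21.8, -112.4], [-18.2, -114.0], [-15.0, -122.4], [35.8, -122.8], [41.4, -134.4], [77.4, -132.8], [77.0, -96.4], [45.8, -94.4], [41.0, -84.8], [-15.0, -84.4], [-18.6, -94.4]]
```

```bash
python3 - <<'E'
from h import *
go([.61,-.27,.32],np.radians(90-15))
E
```

```text
offset [-409.5, -17.4, -41.2] dr [-0.29, 20.84, -0.37] | 9.9 rows
```

Call:
carry_out(targets=[{"offset":[-30,-5,0],"dr":[0,3,0]},{"offset":[-70,-10,0],"dr":[0,6,0]},{"offset":[-110,-17,-10],"dr":[0,9,0]},{"offset":[-150,-17,-15],"dr":[0,12,0]},{"offset":[-190,-17,-20],"dr":[0,15,0]},{"offset":[-230,-17,-23],"dr":[0,18,0]},{"offset":[-270,-17,-27],"dr":[0,21,0]},{"offset":[-310,-17,-31],"dr":[0,21,0]}])

```text
clock: 8.32
eef_pos: [0.5904, -0.1745, 0.3185]
tcp_rot: [0.563, 0.426, -0.432, -0.562]
force: [1.0, 0.1, 0.7]
opening: 1.001
```

```bash
python3 - <<'E'
from h import *
go([.61,-.27,.32],np.radians(90-15))
E
```

```text
offset [-86.9, -1.1, -44.2] dr [-0.24, -0.37, -0.41] | 2.3 rows
```

Call:
carry_out(targets=[{"offset":[-30,0,-15],"dr":[0,0,0]},{"offset":[-60,0,-30],"dr":[0,0,0]},{"offset":[-87,0,-44],"dr":[0,0,0]},{"offset":[-87,0,-44],"dr":[0,0,0]},{"offset":[-87,0,-44],"dr":[0,0,0]},{"offset":[-87,0,-44],"dr":[0,0,0]},{"offset":[-87,0,-44],"dr":[0,0,0]},{"offset":[-87,0,-44],"dr":[0,0,0]}])

```text
clock: 8.98
eef_pos: [0.61, -0.2689, 0.3194]
tcp_rot: [0.563, 0.426, -0.432, -0.562]
force: [0.6, 0.4, 0.8]
opening: 1.002
```

```bash
python3 - <<'E'
from h import *
print(tool()[0]); np.save("w3.npy",cam("wrist")[3]); im=snap("wrist","w3")
o=np.clip(im.astype(float)*1.2,0,255).astype(np.uint8)
cv2.imwrite("pics/m5.png",cv2.resize(o,(800,600),interpolation=2))
for t in ["caliper_c","pliers_c","stapler_c","measure_c"]: print(t,[(np.round(d["xy"]).tolist(),round(d["score"],2)) for d in optics.boxes_of(t,"wrist")])
E
```

```text
[ 0.61002064 -0.26894853  0.31943253]
caliper_c [([161.0, 48.0], 0.94), ([22.0, 7.0], 0.77)]
pliers_c [([314.0, 117.0], 0.93)]
stapler_c [([180.0, 159.0], 0.94), ([153.0, 251.0], 0.84)]
measure_c [([300.0, 12.0], 0.73)]
```

View pics/m5.png

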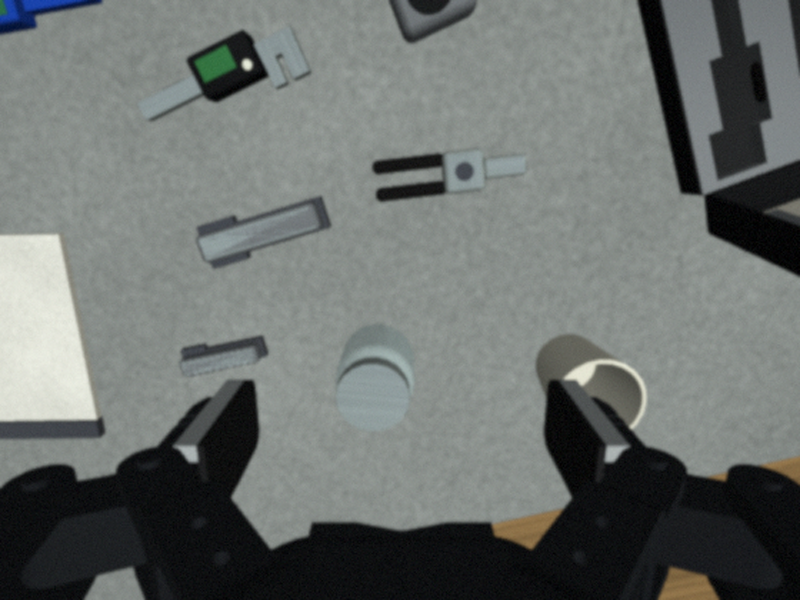

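```bash
cat > fit.py <<'E'
from h import *
from scipy.optimize import minimize
Bx=lambda x0,x1,y0,y1,z0,z1:[(x,y,z) for x in(x0,x1) for y in(y0,y1) for z in(z0,z1)]
# boxes in mm, z from underside; (x0,x1,y0,y1,z0,z1)
M={"caliper":[Bx(-88,62,-8,8,0,12),Bx(-28,28,-18,18,0,24),Bx(28,62,-30,8,0,12)],
 "pliers":[Bx(-18,18,-18,18,0,24),Bx(-80,-18,8,18,0,20),Bx(-80,-18,-18,-8,0,20),Bx(18,56,-9,9,0,18)],
 "stapler":[Bx(-60,60,-15,15,0,12),Bx(-60,-24,-21,21,0,12),Bx(-58,52,-13,13,12,38)],
 "measure":[Bx(-32,32,-26,26,0,34),Bx(32,48,-9,9,0,16)]}
M={k:[np.array(b)/1000 for b in v] for k,v in M.items()}
def sil(C,n,p,sh=(420,560),z0=0):
    m=np.zeros(sh,np.uint8)
    for b in M[n]:
        w=R.from_euler("z",p[2]).apply(b)+[p[0],p[1],z0]
        cv2.fillConvexPoly(m,np.round(cv2.convexHull(proj(C,w).astype(np.float32))*16).astype(int),255,4,4)
    return m
def seg(im,th=10):
    L=cv2.cvtColor(cv2.GaussianBlur(im,(0,0),1.3),cv2.COLOR_BGR2LAB).astype(float)
    med=np.median(L[:200].reshape(-1,3),0);d=np.linalg.norm((L-med)*[1,2,2],axis=2)
    return (d>th).astype(np.uint8)
def fit(im,C,n,p0,th=10):
    g=seg(im,th);m0=cv2.dilate(sil(C,n,p0),np.ones((35,35)));g=g*(m0>0)
    def cost(p): m=sil(C,n,p)/255.; return 1-(m*g).sum()/np.maximum(m,g).sum()
    best=None
    for da in(0,.25,-.25,.5,-.5):
        r=minimize(cost,[p0[0],p0[1],p0[2]+da],method="Nelder-Mead",options=dict(initial_simplex=np.array([p0[0],p0[1],p0[2]+da])+np.array([[0,0,0],[.01,0,0],[0,.01,0],[0,0,.15]]),xatol=1e-4,fatol=1e-4))
        if best is None or r.fun<best.fun: best=r
    return best.x,best.fun,g
def overlay(im,C,n,p):
    m=sil(C,n,p);cs=cv2.findContours((m>127).astype(np.uint8),0,1)[0];cv2.drawContours(im,cs,-1,(0,0,255),1)
E
python3 - <<'E'
from fit import *
C=(*cam("wrist")[:3],np.load("w3.npy"));im=cv2.imread("pics/w3.png");o=im.copy()
for n,a,b in [("caliper",(150,73),(205,30)),("pliers",(265,130),(365,112)),("stapler",(145,172),(228,148))]:
    A,B=onz(C,a,.012),onz(C,b,.012);p0=[*(((A+B)/2)[:2]),np.arctan2(*(B-A)[1::-1])]
    p,c,g=fit(im,C,n,p0);print(n,np.round(p0,3),np.round(p,4),np.degrees(p[2]),round(c,3));overlay(o,C,n,p)
    o[200:][g[200:]>0]=0
sg=cv2.cvtColor(seg(im)*255,8)
cv2.imwrite("pics/m6.png",np.hstack([cv2.resize(o[:210,60:400],(510,315)),cv2.resize(sg[:210,60:400],(255,315))]))
E
```

```text
caliper [ 0.436 -0.355  1.897] [ 0.4259 -0.3728  1.7342] 99.36142994968317 0.322
pliers [ 0.56  -0.212  1.476] [ 0.5615 -0.2037  1.3975] 80.06904162821594 0.379
stapler [ 0.563 -0.388  1.578] [ 0.5632 -0.3898  1.5926] 91.2481282655186 0.246
```

View pics/m6.png

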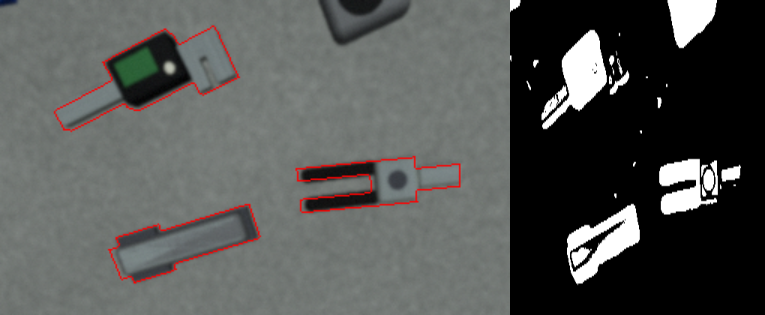

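```bash
python3 - <<'E'
from h import *
print(tool()[2]["qpos"])
b=go([.5615,-.2037,.20],np.radians(170.07))
E
```

```text
[-0.60806429  0.37593159  0.57109821  1.7671407  -0.00812577 -0.34050344]
offset [51.6, 119.1, 63.5] dr [0.13, 84.6, -0.5] | 3.5 rows
```

Call:
carry_out(targets=[{"offset":[10,15,10],"dr":[0,-7,0]},{"offset":[20,30,20],"dr":[0,-14,0]},{"offset":[30,45,30],"dr":[0,-21,0]},{"offset":[40,60,40],"dr":[0,-28,0]},{"offset":[50,75,50],"dr":[0,-35,0]},{"offset":[52,90,60],"dr":[0,-42,0]},{"offset":[52,105,63],"dr":[0,-49,0]},{"offset":[52,119,63],"dr":[0,-56,0]}])

```text
clock: 9.9
eef_pos: [0.5615, -0.2027, 0.1997]
tcp_rot: [-0.292, -0.641, 0.646, 0.294]
force: [-0.1, 0.3, -0.2]
opening: 1.003
```

```bash
sed -i 's/def go(p,yaw=None,base=None):/def go(p,yaw=None,base=None,ex=False):/; s/key=lambda k:(r.inv/key=lambda k:-9 if ex and k.approx_equal(down(yaw)) else (r.inv/' h.py; python3 - <<'E'
from h import *
b=go([.5615,-.2037,.20],np.radians(170.07),ex=1)
E
```

```text
offset [-0.8, -0.3, 0.7] dr [-0.47, -39.02, 0.1] | 0.0 rows
```

Call:
carry_out(targets=[{"offset":[-1,0,1],"dr":[-0.4,-7,0]},{"offset":[-1,0,1],"dr":[-0.4,-14,0]},{"offset":[-1,0,1],"dr":[-0.4,-21,0]},{"offset":[-1,0,1],"dr":[-0.4,-28,0]},{"offset":[-1,0,1],"dr":[-0.4,-34,0]},{"offset":[-1,0,1],"dr":[-0.4,-39,0]},{"offset":[-1,0,1],"dr":[-0.4,-39,0]},{"offset":[-1,0,1],"dr":[-0.4,-39,0]}])

```text
clock: 10.57
eef_pos: [0.5614, -0.204, 0.1998]
tcp_rot: [-0.062, -0.704, 0.705, 0.063]
force: [0.2, 0.7, -0.1]
opening: 1.001
```

```bash
cat > look.py <<'E'
from fit import *;import sys
n=sys.argv[1];p0=[float(v) for v in sys.argv[2:5]];tag=sys.argv[5]
C=cam("wrist");im=snap("wrist",tag)
p,c,g=fit(im,C,n,p0);print(n,np.round(p,4),"yaw",np.degrees(p[2]),"cost",round(c,3))
o=im.copy();overlay(o,C,n,p);cv2.imwrite(f"pics/{tag}o.png",o[:340])
q,r,s=tool();print("tcp",q,s["qpos"])
np.save(n+".npy",p)
go([p[0],p[1],.06],p[2]+np.pi/2,ex=1);go([p[0],p[1],float(sys.argv[6])],p[2]+np.pi/2,ex=1)
E
python3 look.py pliers .5615 -.2037 1.3975 L1 .008
```

```text
pliers [ 0.5617 -0.2022  1.4015] yaw 80.30133457729289 cost 0.299
tcp [ 0.56143007 -0.20398755  0.19984892] [-5.66553440e-01  9.37033155e-02  2.92107742e-02  1.50772290e+00
 -1.25587434e-03 -1.96070491e+00]
offset [-0.2, 139.8, -1.9] dr [-0.04, -0.42, 0.1] | 3.4 rows
offset [-0.3, 191.8, -1.9] dr [-0.04, -0.42, 0.1] | 4.6 rows
```

View pics/L1o.png

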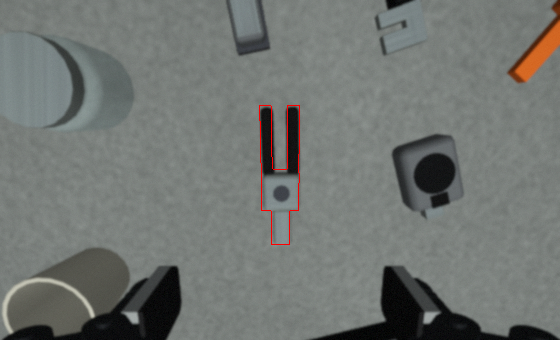

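Call:
carry_out(targets=[{"offset":[0,35,-2],"dr":[0,0,0]},{"offset":[0,70,-2],"dr":[0,0,0]},{"offset":[0,105,-2],"dr":[0,0,0]},{"offset":[0,140,-2],"dr":[0,0,0]},{"offset":[0,160,-2],"dr":[0,0,0]},{"offset":[0,175,-2],"dr":[0,0,0]},{"offset":[0,190,-2],"dr":[0,0,0]},{"offset":[0,190,-2],"dr":[0,0,0]}], jaw=0.3)

```text
clock: 11.28
eef_pos: [0.5594, -0.2008, 0.0065]
tcp_rot: [0.061, 0.705, -0.704, -0.065]
force: [-1.1, 0.3, -0.6]
opening: 0.698
```

Call:
carry_out(targets=[{"offset":[0,0,0],"dr":[0,0,0]},{"offset":[0,0,0],"dr":[0,0,0]},{"offset":[0,0,0],"dr":[0,0,0]},{"offset":[0,0,0],"dr":[0,0,0]},{"offset":[0,0,0],"dr":[0,0,0]},{"offset":[0,0,0],"dr":[0,0,0]},{"offset":[0,0,0],"dr":[0,0,0]},{"offset":[0,0,0],"dr":[0,0,0]}], jaw=1)

```text
clock: 11.95
eef_pos: [0.5599, -0.2011, 0.0073]
tcp_rot: [0.061, 0.705, -0.704, -0.065]
force: [-1.1, 0.6, 5.8]
opening: 0.401
```

Call:
carry_out(targets=[{"offset":[0,-20,0],"dr":[0,0,0]},{"offset":[0,-40,0],"dr":[0,0,0]},{"offset":[0,-70,0],"dr":[0,0,0]},{"offset":[0,-100,0],"dr":[0,0,0]},{"offset":[0,-130,0],"dr":[0,0,0]},{"offset":[0,-150,0],"dr":[0,0,0]},{"offset":[0,-150,0],"dr":[0,0,0]},{"offset":[0,-150,0],"dr":[0,0,0]}])

```text
clock: 12.62
eef_pos: [0.5613, -0.2017, 0.1581]
tcp_rot: [0.062, 0.704, -0.704, -0.064]
force: [-0.5, 0.8, -2.3]
opening: 0.406
```

```bash
cat > place.py <<'E'
# place.py tool : transit offsets from the current pose to above its slot, then tool state
from fit import *;import sys
cx,cy,ca=0.53344,0.13403,0.10068
SL={"caliper":(.0133,-.1037),"pliers":(.0122,-.038),"stapler":(0,.0305),"measure":(-.0078,.1078)}
def slot(n):
    v=R.from_euler("z",ca).apply([*SL[n],0]);return np.array([cx+v[0],cy+v[1]])
if __name__=="__main__":
    n=sys.argv[1];z=float(sys.argv[2]);s=slot(n);print("slot",s)
    q,r,st=tool();print(q,st["opening"],np.round(st["force"],1),np.round(st["qpos"],2))
    go([*s,z],ca+np.pi/2,ex=1)
E
python3 place.py pliers .16
```

```text
slot [0.5493976  0.09744865]
[ 0.56125553 -0.20174782  0.15814252] 0.40550184887542584 [-0.5  0.8 -2.3] [-0.56  0.1  -0.04  1.43 -0.   -1.96]
offset [65.0, -1.6, -292.3] dr [-0.12, 73.96, 0.16] | 7.2 rows
```

Call:
carry_out(targets=[{"offset":[5,0,-25],"dr":[0,7,0]},{"offset":[10,0,-55],"dr":[0,14,0]},{"offset":[18,0,-90],"dr":[0,21,0]},{"offset":[26,0,-125],"dr":[0,28,0]},{"offset":[34,0,-160],"dr":[0,35,0]},{"offset":[42,0,-195],"dr":[0,42,0]},{"offset":[50,0,-225],"dr":[0,49,0]},{"offset":[55,-1,-250],"dr":[0,56,0]}])

```text
clock: 13.28
eef_pos: [0.5498, 0.0565, 0.1568]
tcp_rot: [-0.386, -0.59, 0.592, 0.39]
force: [0.1, 0.7, -0.9]
opening: 0.407
```

```bash
python3 place.py pliers .11
```

```text
slot [0.5493976  0.09744865]
[0.5498394  0.05654537 0.15683794] 0.40675244368317093 [ 0.1  0.7 -0.9] [-0.13 -0.03 -0.18  1.43  0.   -0.54]
offset [37.5, 46.9, -16.1] dr [-0.37, 17.67, 0.18] | 1.5 rows
```

Call:
carry_out(targets=[{"offset":[15,0,-6],"dr":[-0.4,6,0]},{"offset":[30,0,-12],"dr":[-0.4,12,0]},{"offset":[37,10,-16],"dr":[-0.4,17.5,0]},{"offset":[37,25,-16],"dr":[-0.4,17.5,0]},{"offset":[37,35,-16],"dr":[-0.4,17.5,0]},{"offset":[37,47,-16],"dr":[-0.4,17.5,0]},{"offset":[37,47,-16],"dr":[-0.4,17.5,0]},{"offset":[37,47,-16],"dr":[-0.4,17.5,0]}])

```text
clock: 13.95
eef_pos: [0.5486, 0.0966, 0.1086]
tcp_rot: [0.472, 0.525, -0.525, -0.475]
force: [-0.1, -0.1, -1.6]
opening: 0.407
```

```bash
python3 place.py pliers .05; python3 - <<'E'
from place import *
C=cam("wrist");im=snap("wrist","P1");q=tool()[0]
# held tool silhouette (model at TCP) and slot outline at insert top
o=im.copy();cs=cv2.findContours((sil(C,"pliers",[q[0],q[1],ca],z0=q[2]-.0073)>127).astype(np.uint8),0,1)[0];cv2.drawContours(o,cs,-1,(0,0,255),1)
s=slot("pliers");cs=cv2.findContours((sil(C,"pliers",[*s,ca],z0=.032-.024)>127).astype(np.uint8),0,1)[0];cv2.drawContours(o,cs,-1,(0,255,0),1)
cv2.imwrite("pics/P1o.png",cv2.resize(o[40:360,120:460],None,fx=1.7,fy=1.7))
E
```

```text
slot [0.5493976  0.09744865]
[0.54855565 0.09661521 0.10856611] 0.40691488117881913 [-0.1 -0.1 -1.6] [-0.06 -0.01 -0.24  1.34  0.   -0.17]
offset [0.5, 58.6, -1.1] dr [-0.13, 0.16, 0.2] | 1.4 rows
```

View pics/P1o.png

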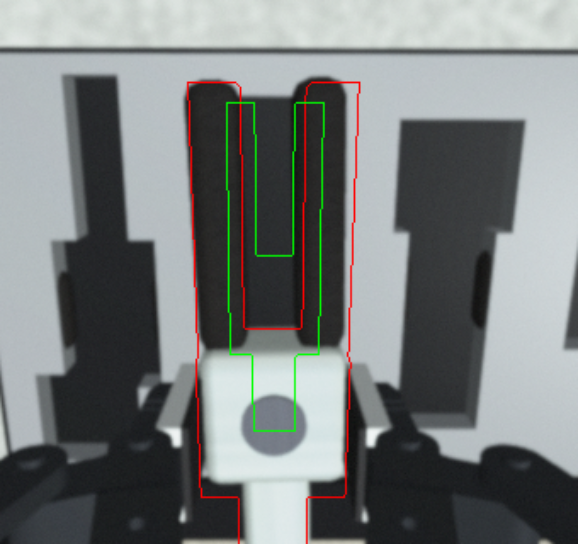

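Call:
carry_out(targets=[{"offset":[0.5,12,-1],"dr":[0,1.8,0]},{"offset":[0.5,24,-1],"dr":[0,1.8,0]},{"offset":[0.5,36,-1],"dr":[0,1.8,0]},{"offset":[0.5,48,-1],"dr":[0,1.8,0]},{"offset":[0.5,56,-1],"dr":[0,1.8,0]},{"offset":[0.5,62,-1],"dr":[0,1.8,0]},{"offset":[0.5,67,-1],"dr":[0,1.8,0]},{"offset":[0.5,71,-1],"dr":[0,1.8,0]}])

```text
clock: 14.67
eef_pos: [0.5501, 0.0974, 0.0382]
tcp_rot: [0.481, 0.518, -0.517, -0.483]
force: [-0.1, 0.4, -2.2]
opening: 0.404
```

```bash
python3 place.py pliers .033
```

```text
slot [0.5493976  0.09744865]
[0.55011222 0.09741722 0.03817654] 0.40408454984289766 [-0.1  0.4 -2.2] [-0.06  0.04 -0.32  1.21  0.   -0.13]
offset [0.1, 5.2, 0.7] dr [-0.04, -1.63, 0.19] | 0.1 rows
```

Call:
carry_out(targets=[{"offset":[0,1,0.5],"dr":[0,0,0]},{"offset":[0,2,0.5],"dr":[0,0,0]},{"offset":[0,3,0.5],"dr":[0,0,0]},{"offset":[0,4,0.5],"dr":[0,0,0]},{"offset":[0,5,0.5],"dr":[0,0,0]},{"offset":[0,6,0.5],"dr":[0,0,0]},{"offset":[0,7,0.5],"dr":[0,0,0]},{"offset":[0,7,0.5],"dr":[0,0,0]}])

```text
clock: 15.33
eef_pos: [0.5507, 0.0973, 0.0327]
tcp_rot: [0.481, 0.519, -0.517, -0.482]
force: [-0.6, -1.0, 6.9]
opening: 0.404
```

Call:
carry_out(targets=[{"offset":[0,2,0],"dr":[0,0,0]},{"offset":[0,3,0],"dr":[0,0,0]},{"offset":[0,4,0],"dr":[0,0,0]},{"offset":[0,5,0],"dr":[0,0,0]},{"offset":[0,6,0],"dr":[0,0,0]},{"offset":[0,7,0],"dr":[0,0,0]},{"offset":[0,8,0],"dr":[0,0,0]},{"offset":[0,8,0],"dr":[0,0,0]}])

```text
clock: 16.0
eef_pos: [0.5516, 0.0973, 0.031]
tcp_rot: [0.482, 0.519, -0.516, -0.481]
force: [-27.8, -0.2, 52.7]
opening: 0.409
```

Call:
carry_out(targets=[{"offset":[0,-3,1],"dr":[0,0,0]},{"offset":[0,-3,1],"dr":[0,0,0]},{"offset":[0,-3,1],"dr":[0,0,0]},{"offset":[0,-3,1],"dr":[0,0,0]},{"offset":[0,-20,1],"dr":[0,0,0]},{"offset":[0,-50,1],"dr":[0,0,0]},{"offset":[0,-80,1],"dr":[0,0,0]},{"offset":[0,-100,1],"dr":[0,0,0]}], jaw=0.4)

```text
clock: 16.67
eef_pos: [0.5506, 0.097, 0.1329]
tcp_rot: [0.482, 0.519, -0.516, -0.481]
force: [1.1, 0.4, -0.4]
opening: 0.602
```

```bash
cat > chk.py <<'E'
from place import *
def chk(n,tag,zs):
    C=cam("wrist");im=snap("wrist",tag);o=im.copy();s=slot(n)
    for z,col in zs:
        cs=cv2.findContours((sil(C,n,[*s,ca],z0=z)>127).astype(np.uint8),0,1)[0];cv2.drawContours(o,cs,-1,col,1)
    u,v=proj(C,[[*s,.03]])[0].astype(int)
    return cv2.resize(np.hstack([im[max(0,v-110):v+90,u-85:u+85],o[max(0,v-110):v+90,u-85:u+85]]),None,fx=2.3,fy=2.3,interpolation=2)
E
python3 - <<'E'
from chk import *
print(tool()[0],slot("pliers"));cv2.imwrite("pics/P2.png",chk("pliers","P2r",[(.018,(0,255,0)),(.028,(0,0,255))]))
E
```

```text
[0.55056067 0.09698015 0.13287704] [0.5493976  0.09744865]
```

View pics/P2.png

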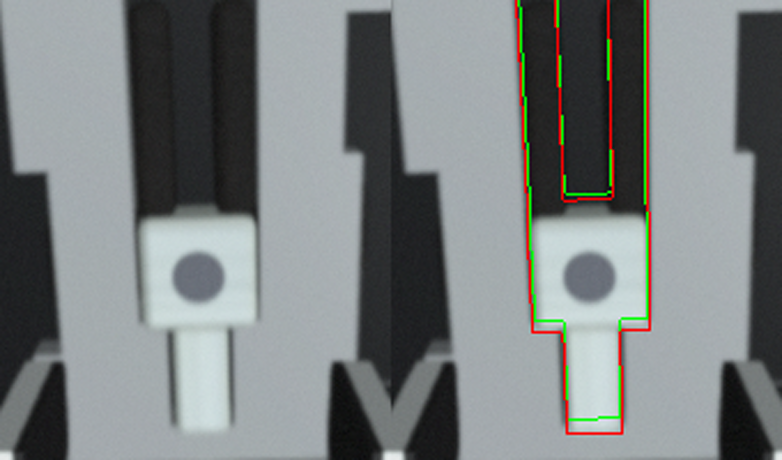

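Call:
carry_out(targets=[{"offset":[0,20,0],"dr":[0,0,0]},{"offset":[0,40,0],"dr":[0,0,0]},{"offset":[0,60,0],"dr":[0,0,0]},{"offset":[0,60,0],"dr":[0,0,0]},{"offset":[0,70,0],"dr":[0,0,0]},{"offset":[0,75,0],"dr":[0,0,0]},{"offset":[0,78,0],"dr":[0,0,0]},{"offset":[0,80,0],"dr":[0,0,0]}], jaw=1)

```text
clock: 17.38
eef_pos: [0.5534, 0.097, 0.0568]
tcp_rot: [0.484, 0.521, -0.515, -0.479]
force: [-0.2, -0.1, 0.1]
opening: -0.0
```

Call:
carry_out(targets=[{"offset":[0,2,0],"dr":[0,0,0]},{"offset":[0,4,0],"dr":[0,0,0]},{"offset":[0,6,0],"dr":[0,0,0]},{"offset":[0,8,0],"dr":[0,0,0]},{"offset":[0,9,0],"dr":[0,0,0]},{"offset":[0,10,0],"dr":[0,0,0]},{"offset":[0,11,0],"dr":[0,0,0]},{"offset":[0,12,0],"dr":[0,0,0]}])

```text
clock: 18.05
eef_pos: [0.5541, 0.0969, 0.0457]
tcp_rot: [0.484, 0.521, -0.515, -0.479]
force: [-1.1, -0.2, 5.9]
opening: 0.0
```

Call:
carry_out(targets=[{"offset":[0,1,1],"dr":[0,0,0]},{"offset":[0,2,2],"dr":[0,0,0]},{"offset":[0,3,3],"dr":[0,0,0]},{"offset":[0,4,3],"dr":[0,0,0]},{"offset":[0,5,3],"dr":[0,0,0]},{"offset":[0,5,3],"dr":[0,0,0]},{"offset":[0,5,3],"dr":[0,0,0]},{"offset":[0,5,3],"dr":[0,0,0]}])

```text
clock: 18.72
eef_pos: [0.5523, 0.0967, 0.0421]
tcp_rot: [0.485, 0.521, -0.514, -0.478]
force: [0.3, -0.2, 9.2]
opening: -0.0
```

Call:
carry_out(targets=[{"offset":[0,1,1],"dr":[0,0,0]},{"offset":[0,2,2],"dr":[0,0,0]},{"offset":[0,2,2],"dr":[0,0,0]},{"offset":[0,3,2],"dr":[0,0,0]},{"offset":[0,3,2],"dr":[0,0,0]},{"offset":[0,3,2],"dr":[0,0,0]},{"offset":[0,3,2],"dr":[0,0,0]},{"offset":[0,3,2],"dr":[0,0,0]}])

```text
clock: 19.38
eef_pos: [0.5524, 0.0967, 0.042]
tcp_rot: [0.486, 0.523, -0.513, -0.477]
force: [-2.6, 1.7, 20.4]
opening: -0.001
```

```bash
python3 - <<'E'
from h import *
q,r,s=tool();print(q,s["force"],np.degrees(np.arccos(-r.apply([0,1,0])[2])))
b=go([.53,.05,.22],np.radians(95.8),ex=1)
E
```

```text
[0.55235433 0.09666685 0.04200616] [-2.61344859  1.68621772 20.43582013] 1.0715883602818301
offset [-44.9, -178.4, 22.4] dr [1.07, -1.62, -0.02] | 4.4 rows
```

```bash
python3 - <<'E'
from h import *
b=go([.49,-.11,.21],np.radians(140),ex=1)
go([.4259,-.3728,.20],np.radians(189.4),base=b,ex=1)
E
```

```text
offset [-201.6, -169.4, 74.1] dr [1.01, -45.82, -0.44] | 6.6 rows
offset [-119.8, 10.0, 242.5] dr [0.0, -49.4, 0.0] | 6.5 rows
```

Call:
carry_out(targets=[{"offset":[0,-35,1],"dr":[1,0,0]},{"offset":[-10,-75,2],"dr":[1,-6,0]},{"offset":[-40,-105,12],"dr":[1,-13,0]},{"offset":[-75,-120,24],"dr":[1,-20,0]},{"offset":[-110,-135,36],"dr":[1,-27,0]},{"offset":[-145,-150,50],"dr":[1,-34,0]},{"offset":[-175,-169,64],"dr":[1,-40,0]},{"offset":[-202,-169,74],"dr":[1,-46,0]}], jaw=0)

```text
clock: 20.05
eef_pos: [0.49, -0.111, 0.2121]
tcp_rot: [-0.243, -0.663, 0.667, 0.237]
force: [1.3, -0.6, 0.1]
opening: 1.003
```

Call:
carry_out(targets=[{"offset":[-18,2,36],"dr":[0,-7,0]},{"offset":[-36,4,73],"dr":[0,-14,0]},{"offset":[-54,6,110],"dr":[0,-21,0]},{"offset":[-72,8,146],"dr":[0,-28,0]},{"offset":[-90,10,182],"dr":[0,-35,0]},{"offset":[-106,10,215],"dr":[0,-42,0]},{"offset":[-120,10,242],"dr":[0,-49,0]},{"offset":[-120,10,242],"dr":[0,-49.4,0]}])

```text
clock: 20.72
eef_pos: [0.4253, -0.3795, 0.2022]
tcp_rot: [0.06, -0.701, 0.707, -0.062]
force: [-0.2, -0.6, -0.5]
opening: 0.998
```

```bash
python3 look.py caliper .4259 -.3728 1.7342 L2 .010
```

```text
caliper [ 0.4248 -0.3737  1.7434] yaw 99.88822248635167 cost 0.219
tcp [ 0.42606687 -0.37673705  0.20233387] [-9.53739823e-01 -5.42808321e-03 -6.81118765e-02  1.50049488e+00
 -3.30239930e-04 -2.69738625e+00]
offset [1.1, 142.3, -4.2] dr [-0.4, 0.02, -0.17] | 3.4 rows
offset [1.3, 192.3, -4.5] dr [-0.4, 0.02, -0.17] | 4.6 rows
```

View pics/L2o.png

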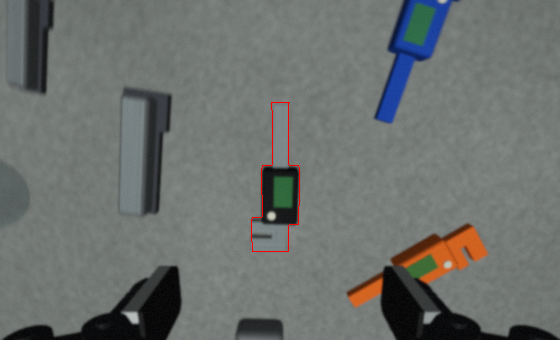

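Call:
carry_out(targets=[{"offset":[1,35,-4],"dr":[-0.4,0,0]},{"offset":[1,70,-4],"dr":[-0.4,0,0]},{"offset":[1,105,-4],"dr":[-0.4,0,0]},{"offset":[1,140,-4],"dr":[-0.4,0,0]},{"offset":[1,160,-4],"dr":[-0.4,0,0]},{"offset":[1,175,-4],"dr":[-0.4,0,0]},{"offset":[1,190,-4],"dr":[-0.4,0,0]},{"offset":[1,190,-4],"dr":[-0.4,0,0]}], jaw=0.3)

```text
clock: 21.43
eef_pos: [0.4238, -0.371, 0.0086]
tcp_rot: [-0.061, 0.706, -0.703, 0.061]
force: [-0.7, 1.3, -0.7]
opening: 0.701
```

Call:
carry_out(targets=[{"offset":[0,0,0],"dr":[0,0,0]},{"offset":[0,0,0],"dr":[0,0,0]},{"offset":[0,0,0],"dr":[0,0,0]},{"offset":[0,0,0],"dr":[0,0,0]},{"offset":[0,0,0],"dr":[0,0,0]},{"offset":[0,0,0],"dr":[0,0,0]},{"offset":[0,0,0],"dr":[0,0,0]},{"offset":[0,0,0],"dr":[0,0,0]}], jaw=1)

```text
clock: 22.1
eef_pos: [0.4241, -0.3713, 0.0092]
tcp_rot: [-0.061, 0.706, -0.703, 0.061]
force: [0.8, 0.9, 4.2]
opening: 0.409
```

Call:
carry_out(targets=[{"offset":[0,-20,0],"dr":[0,0,0]},{"offset":[0,-40,0],"dr":[0,0,0]},{"offset":[0,-70,0],"dr":[0,0,0]},{"offset":[0,-100,0],"dr":[0,0,0]},{"offset":[0,-130,0],"dr":[0,0,0]},{"offset":[0,-150,0],"dr":[0,0,0]},{"offset":[0,-150,0],"dr":[0,0,0]},{"offset":[0,-150,0],"dr":[0,0,0]}])

```text
clock: 22.77
eef_pos: [0.4244, -0.3727, 0.16]
tcp_rot: [-0.06, 0.706, -0.703, 0.061]
force: [-0.1, 0.1, -2.3]
opening: 0.406
```

```bash
cat > held.py <<'E'
# held.py tool dz : pose of the held tool relative to the TCP, seen by the wrist camera
from place import *
n=sys.argv[1];dz=float(sys.argv[2])
C=cam("wrist");q,r,s=tool();im=snap("wrist","H_"+n)
yaw=np.arctan2(*r.apply([1,0,0])[1::-1])-np.pi/2
g=seg(im);p0=np.array([q[0],q[1],yaw]);m0=cv2.dilate(sil(C,n,p0,z0=q[2]-dz),np.ones((25,25)));m0[300:]=0;g=g*(m0>0)
def cost(p): m=sil(C,n,p,z0=q[2]-dz)/255.*(m0>0);return 1-(m*g).sum()/np.maximum(m,g).sum()
b=min((minimize(cost,p0+[0,0,d],method="Nelder-Mead",options=dict(initial_simplex=p0+np.array([[-.002,-.002,d],[.006,0,d],[0,.006,d],[0,0,d+.08]]))) for d in(-.03,.03)),key=lambda b:b.fun)
d=R.from_euler("z",-yaw).apply([*(b.x[:2]-q[:2]),0])*1000
print("opening",s["opening"],"held rel TCP: x %.1f y %.1f mm yaw %.2f deg"%(d[0],d[1],np.degrees(b.x[2]-yaw)),"cost",round(b.fun,3),"at start",round(cost(p0),3))
E
python3 held.py caliper .010;python3 place.py caliper .16
```

```text
opening 0.4058321213032401 held rel TCP: x -1.9 y 0.7 mm yaw -0.92 deg cost 0.161 at start 0.196
slot [0.55709554 0.03219191]
[ 0.423916   -0.37192187  0.158481  ] 0.4064336710118735 [-0.2  0.4 -2.4] [-0.95 -0.   -0.14  1.43  0.   -2.7 ]
offset [-200.3, 0.6, -375.4] dr [0.26, 94.08, 0.22] | 10.2 rows
```

```bash
cat > place2.py <<'E'
# place2.py tool z hx hy hyaw : go to the slot allowing for how the tool sits in the hand (mm, deg)
from place import *
n=sys.argv[1];z,hx,hy,ha=map(float,sys.argv[2:6]);a=ca-np.radians(ha)
s=slot(n)-R.from_euler("z",a).apply([hx/1000,hy/1000,0])[:2]
q,r,st=tool();print(q,round(st["opening"],3),np.round(st["force"],1));go([*s,z],a+np.pi/2,ex=1)
E
python3 - <<'E'
from h import *
b=go([.49,-.17,.16],np.radians(140),ex=1)
go([.553,.02,.16],np.radians(96.5),base=b,ex=1)
E
```

```text
offset [-99.6, -0.5, -187.7] dr [0.3, 49.85, 0.1] | 5.1 rows
offset [73.9, 0.0, -186.0] dr [0.0, 43.5, 0.0] | 4.8 rows
```

Call:
carry_out(targets=[{"offset":[-12,0,-23],"dr":[0,6,0]},{"offset":[-25,0,-47],"dr":[0,13,0]},{"offset":[-38,0,-70],"dr":[0,20,0]},{"offset":[-50,0,-94],"dr":[0,27,0]},{"offset":[-62,0,-118],"dr":[0,34,0]},{"offset":[-75,0,-140],"dr":[0,40,0]},{"offset":[-88,0,-165],"dr":[0,46,0]},{"offset":[-100,0,-188],"dr":[0,50,0]}])

```text
clock: 23.48
eef_pos: [0.4896, -0.1676, 0.1573]
tcp_rot: [0.243, 0.665, -0.661, -0.246]
force: [0.5, 0.3, -1.7]
opening: 0.405
```

Call:
carry_out(targets=[{"offset":[10,0,-24],"dr":[0,6,0]},{"offset":[20,0,-48],"dr":[0,12,0]},{"offset":[30,0,-75],"dr":[0,19,0]},{"offset":[40,0,-100],"dr":[0,26,0]},{"offset":[50,0,-125],"dr":[0,33,0]},{"offset":[60,0,-150],"dr":[0,38,0]},{"offset":[68,0,-175],"dr":[0,43,0]},{"offset":[70,0,-182],"dr":[0,43.5,0]}])

```text
clock: 24.15
eef_pos: [0.5541, 0.0195, 0.1562]
tcp_rot: [0.47, 0.526, -0.524, -0.477]
force: [0.7, 0.2, -2.1]
opening: 0.404
```

```bash
python3 place2.py caliper .06 -2.1 0.3 -0.9
```

```text
[0.55408454 0.01953904 0.15615717] 0.404 [ 0.7  0.2 -2.1]
offset [11.1, 96.2, -6.9] dr [-0.27, -0.8, 0.53] | 2.3 rows
```

Call:
carry_out(targets=[{"offset":[6,10,-4],"dr":[0,-0.8,0.5]},{"offset":[11,30,-7],"dr":[0,-0.8,0.5]},{"offset":[11,50,-7],"dr":[0,-0.8,0.5]},{"offset":[11,70,-7],"dr":[0,-0.8,0.5]},{"offset":[11,85,-7],"dr":[-0.3,-0.8,0.5]},{"offset":[11,96,-7],"dr":[-0.3,-0.8,0.5]},{"offset":[11,96,-7],"dr":[-0.3,-0.8,0.5]},{"offset":[11,96,-7],"dr":[-0.3,-0.8,0.5]}])

```text
clock: 24.82
eef_pos: [0.5585, 0.0319, 0.0591]
tcp_rot: [-0.469, -0.528, 0.529, 0.471]
force: [0.2, -0.1, -0.8]
opening: 0.403
```

```bash
python3 place2.py caliper .035 -2.1 0.3 -0.9
```

```text
[0.55846141 0.03185551 0.05912382] 0.403 [ 0.2 -0.1 -0.8]
offset [0.2, 24.1, -0.8] dr [-0.09, 0.02, 0.05] | 0.6 rows
```

Call:
carry_out(targets=[{"offset":[0,8,-0.8],"dr":[0,0,0]},{"offset":[0,14,-0.8],"dr":[0,0,0]},{"offset":[0,18,-0.8],"dr":[0,0,0]},{"offset":[0,20,-0.8],"dr":[0,0,0]},{"offset":[0,22,-0.8],"dr":[0,0,0]},{"offset":[0,24,-0.8],"dr":[0,0,0]},{"offset":[0,25,-0.8],"dr":[0,0,0]},{"offset":[0,25,-0.8],"dr":[0,0,0]}])

```text
clock: 25.48
eef_pos: [0.5599, 0.0318, 0.0354]
tcp_rot: [0.47, 0.528, -0.528, -0.47]
force: [-1.8, -0.2, 4.8]
opening: 0.406
```

Call:
carry_out(targets=[{"offset":[0,0,0],"dr":[0,0,0]},{"offset":[0,0,0],"dr":[0,0,0]},{"offset":[0,0,0],"dr":[0,0,0]},{"offset":[0,-5,0],"dr":[0,0,0]},{"offset":[0,-20,0],"dr":[0,0,0]},{"offset":[0,-40,0],"dr":[0,0,0]},{"offset":[0,-60,0],"dr":[0,0,0]},{"offset":[0,-60,0],"dr":[0,0,0]}], jaw=0.4)

```text
clock: 26.15
eef_pos: [0.5622, 0.0314, 0.1]
tcp_rot: [0.472, 0.529, -0.527, -0.468]
force: [0.6, 0.1, 1.1]
opening: 0.597
```

Call:
carry_out(targets=[{"offset":[0,0,1],"dr":[0,0,0]},{"offset":[0,0,2],"dr":[0,0,0]},{"offset":[0,0,2],"dr":[0,0,0]},{"offset":[0,0,2],"dr":[0,0,0]},{"offset":[0,10,2],"dr":[0,0,0]},{"offset":[0,20,2],"dr":[0,0,0]},{"offset":[0,30,2],"dr":[0,0,0]},{"offset":[0,36,2],"dr":[0,0,0]}], jaw=1)

```text
clock: 26.82
eef_pos: [0.5592, 0.0314, 0.0613]
tcp_rot: [0.471, 0.529, -0.528, -0.469]
force: [-0.8, -0.7, -0.2]
opening: -0.0
```

```bash
python3 place2.py caliper .036 0 0 0
```

```text
[0.55915912 0.0313556  0.06133197] -0.0 [-0.8 -0.7 -0.2]
offset [1.1, 25.3, 2.0] dr [0.16, 0.93, -0.04] | 0.6 rows
```

Call:
carry_out(targets=[{"offset":[1,5,2],"dr":[0,0.9,0]},{"offset":[1,10,2],"dr":[0,0.9,0]},{"offset":[1,13,2],"dr":[0,0.9,0]},{"offset":[1,16,2],"dr":[0,0.9,0]},{"offset":[1,18,2],"dr":[0,0.9,0]},{"offset":[1,20,2],"dr":[0,0.9,0]},{"offset":[1,21,2],"dr":[0,0.9,0]},{"offset":[1,22,2],"dr":[0,0.9,0]}])

```text
clock: 27.48
eef_pos: [0.5574, 0.0322, 0.0419]
tcp_rot: [0.475, 0.525, -0.524, -0.473]
force: [-15.9, 2.7, 34.3]
opening: 0.002
```

Call:
carry_out(targets=[{"offset":[0,1,1],"dr":[0,0,0]},{"offset":[0,2,1],"dr":[0,0,0]},{"offset":[0,3,1],"dr":[0,0,0]},{"offset":[0,4,1],"dr":[0,0,0]},{"offset":[0,4,1],"dr":[0,0,0]},{"offset":[0,4,1],"dr":[0,0,0]},{"offset":[0,4,1],"dr":[0,0,0]},{"offset":[0,4,1],"dr":[0,0,0]}])

```text
clock: 28.15
eef_pos: [0.5571, 0.032, 0.0419]
tcp_rot: [0.476, 0.526, -0.524, -0.472]
force: [-16.4, 0.7, 37.6]
opening: -0.002
```

```bash
python3 - <<'E'
from h import *
b=go([.54,-.15,.22],np.radians(140),ex=1)
go([.5632,-.3898,.21],np.radians(181.2),base=b,ex=1)
E
```

```text
offset [-179.7, -177.9, 34.5] dr [0.25, -44.18, -0.23] | 6.1 rows
offset [-171.9, 10.0, 168.8] dr [0.0, -41.2, 0.0] | 5.8 rows
```

Call:
carry_out(targets=[{"offset":[0,-35,1],"dr":[0,0,0]},{"offset":[-10,-75,2],"dr":[0,-6,0]},{"offset":[-38,-110,8],"dr":[0,-13,0]},{"offset":[-70,-130,14],"dr":[0,-20,0]},{"offset":[-100,-150,20],"dr":[0,-27,0]},{"offset":[-130,-170,26],"dr":[0,-34,0]},{"offset":[-160,-178,31],"dr":[0,-40,0]},{"offset":[-180,-178,34],"dr":[0,-44,0]}], jaw=0)

```text
clock: 28.82
eef_pos: [0.5411, -0.1533, 0.2226]
tcp_rot: [-0.245, -0.664, 0.665, 0.238]
force: [0.3, -0.1, -0.2]
opening: 1.002
```

Call:
carry_out(targets=[{"offset":[-25,2,25],"dr":[0,-6,0]},{"offset":[-50,4,50],"dr":[0,-12,0]},{"offset":[-75,6,75],"dr":[0,-19,0]},{"offset":[-100,8,100],"dr":[0,-26,0]},{"offset":[-125,10,125],"dr":[0,-33,0]},{"offset":[-150,10,148],"dr":[0,-39,0]},{"offset":[-172,10,169],"dr":[0,-41,0]},{"offset":[-172,10,169],"dr":[0,-41,0]}])

```text
clock: 29.48
eef_pos: [0.5637, -0.3985, 0.2111]
tcp_rot: [0.003, -0.706, 0.708, -0.009]
force: [-0.2, -0.2, -0.2]
opening: 0.999
```

```bash
python3 look.py stapler .5632 -.3898 1.5926 L3 .018; python3 - <<'E'
from h import *
print(optics.boxes_of("stapler_c","wrist"))
E
```

```text
stapler [ 0.5641 -0.3918  1.5979] yaw 91.55240501088056 cost 0.518
tcp [ 0.56387034 -0.39600594  0.21167933] [-0.80305807  0.3722673   0.36837177  1.55955154  0.00351242 -2.38947269]
offset [0.8, 151.7, -4.6] dr [-0.17, -0.66, -0.43] | 3.6 rows
offset [1.1, 193.7, -4.8] dr [-0.17, -0.66, -0.43] | 4.6 rows
[{'xy': [280.2, 181.4], 'score': 0.92}, {'xy': [170.7, 103.2], 'score': 0.89}]
```

```bash
python3 - <<'E'
import cv2,numpy as np
a=cv2.imread("pics/L3.png")[70:290,200:360];b=cv2.imread("pics/L3o.png")[70:290,200:360]
cv2.imwrite("pics/L3c.png",cv2.resize(np.hstack([a,b]),None,fx=2.5,fy=2.5,interpolation=2))
E
```

```text
(no output)
```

View pics/L3c.png

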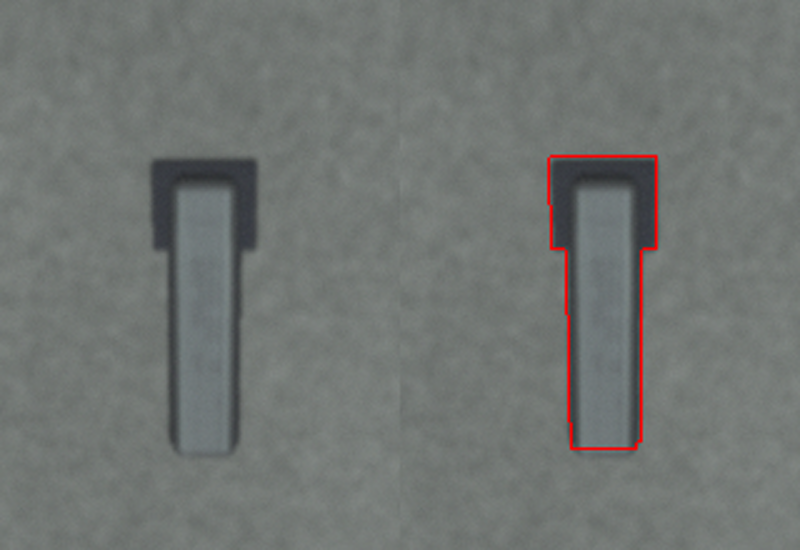

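Call:
carry_out(targets=[{"offset":[1,35,-4],"dr":[-0.2,-0.7,-0.4]},{"offset":[1,70,-5],"dr":[-0.2,-0.7,-0.4]},{"offset":[1,105,-5],"dr":[-0.2,-0.7,-0.4]},{"offset":[1,140,-5],"dr":[-0.2,-0.7,-0.4]},{"offset":[1,160,-5],"dr":[-0.2,-0.7,-0.4]},{"offset":[1,175,-5],"dr":[-0.2,-0.7,-0.4]},{"offset":[1,190,-5],"dr":[-0.2,-0.7,-0.4]},{"offset":[1,192,-5],"dr":[-0.2,-0.7,-0.4]}], jaw=0.4)

```text
clock: 30.25
eef_pos: [0.5636, -0.3871, 0.0174]
tcp_rot: [-0.011, 0.708, -0.706, 0.01]
force: [-0.2, 0.3, -0.5]
opening: 0.599
```

Call:
carry_out(targets=[{"offset":[0,0,0],"dr":[0,0,0]},{"offset":[0,0,0],"dr":[0,0,0]},{"offset":[0,0,0],"dr":[0,0,0]},{"offset":[0,0,0],"dr":[0,0,0]},{"offset":[0,0,0],"dr":[0,0,0]},{"offset":[0,0,0],"dr":[0,0,0]},{"offset":[0,0,0],"dr":[0,0,0]},{"offset":[0,0,0],"dr":[0,0,0]}], jaw=1)

```text
clock: 30.92
eef_pos: [0.564, -0.3872, 0.0183]
tcp_rot: [-0.011, 0.708, -0.706, 0.01]
force: [0.8, 2.4, 6.4]
opening: 0.288
```

Call:
carry_out(targets=[{"offset":[0,-20,0],"dr":[0,0,0]},{"offset":[0,-40,0],"dr":[0,0,0]},{"offset":[0,-70,0],"dr":[0,0,0]},{"offset":[0,-100,0],"dr":[0,0,0]},{"offset":[0,-130,0],"dr":[0,0,0]},{"offset":[0,-150,0],"dr":[0,0,0]},{"offset":[0,-150,0],"dr":[0,0,0]},{"offset":[0,-150,0],"dr":[0,0,0]}])

```text
clock: 31.58
eef_pos: [0.5645, -0.3884, 0.1688]
tcp_rot: [-0.01, 0.708, -0.706, 0.01]
force: [0.9, -0.6, -3.2]
opening: 0.286
```

```bash
python3 held.py stapler .019; python3 - <<'E'
from h import *
b=go([.54,-.13,.175],np.radians(140),ex=1)
go([.53,.16,.175],np.radians(95.8),base=b,ex=1)
E
```

```text
opening 0.28595089643842275 held rel TCP: x -5.5 y 0.9 mm yaw 0.37 deg cost 0.467 at start 0.558
offset [16.3, -7.0, -258.3] dr [0.18, 41.68, 0.17] | 6.2 rows
offset [194.1, 0.0, -215.7] dr [0.0, 44.2, 0.0] | 7.0 rows
```

Call:
carry_out(targets=[{"offset":[2,-1,-32],"dr":[0,5,0]},{"offset":[4,-2,-65],"dr":[0,10,0]},{"offset":[6,-3,-98],"dr":[0,15,0]},{"offset":[8,-4,-131],"dr":[0,21,0]},{"offset":[10,-5,-164],"dr":[0,27,0]},{"offset":[12,-6,-197],"dr":[0,33,0]},{"offset":[14,-7,-230],"dr":[0,38,0]},{"offset":[16,-7,-258],"dr":[0,41.7,0]}])

```text
clock: 32.3
eef_pos: [0.5389, -0.1278, 0.1725]
tcp_rot: [0.241, 0.665, -0.663, -0.246]
force: [0.3, 0.2, -2.4]
opening: 0.288
```

Call:
carry_out(targets=[{"offset":[24,0,-27],"dr":[0,5,0]},{"offset":[49,0,-54],"dr":[0,11,0]},{"offset":[74,0,-82],"dr":[0,17,0]},{"offset":[99,0,-110],"dr":[0,23,0]},{"offset":[124,0,-138],"dr":[0,29,0]},{"offset":[149,0,-166],"dr":[0,35,0]},{"offset":[172,0,-192],"dr":[0,41,0]},{"offset":[190,0,-212],"dr":[0,44,0]}])

```text
clock: 32.97
eef_pos: [0.5292, 0.1593, 0.1716]
tcp_rot: [-0.472, -0.523, 0.524, 0.479]
force: [0.2, 0.2, -2.9]
opening: 0.293
```

```bash
python3 place2.py stapler .07 -4.2 0 0.3
```

```text
[0.52921711 0.15933981 0.17155375] 0.293 [ 0.2  0.2 -2.9]
offset [4.2, 101.5, -6.6] dr [-0.44, -0.01, 0.38] | 2.4 rows
```

Call:
carry_out(targets=[{"offset":[4,10,-4],"dr":[-0.4,0,0.4]},{"offset":[4,30,-6.5],"dr":[-0.4,0,0.4]},{"offset":[4,50,-6.5],"dr":[-0.4,0,0.4]},{"offset":[4,70,-6.5],"dr":[-0.4,0,0.4]},{"offset":[4,90,-6.5],"dr":[-0.4,0,0.4]},{"offset":[4,101,-6.5],"dr":[-0.4,0,0.4]},{"offset":[4,101,-6.5],"dr":[-0.4,0,0.4]},{"offset":[4,101,-6.5],"dr":[-0.4,0,0.4]}])

```text
clock: 33.63
eef_pos: [0.5334, 0.1644, 0.0694]
tcp_rot: [-0.475, -0.522, 0.524, 0.476]
force: [0.1, -0.1, -1.4]
opening: 0.291
```

```bash
python3 place2.py stapler .046 -4.2 0 0.3
```

```text
[0.53339714 0.16441194 0.06936841] 0.291 [ 0.1 -0.1 -1.4]
offset [0.3, 23.4, -1.3] dr [-0.19, -0.01, -0.02] | 0.6 rows
```

Call:
carry_out(targets=[{"offset":[0.3,8,-1.3],"dr":[-0.2,0,0]},{"offset":[0.3,14,-1.3],"dr":[-0.2,0,0]},{"offset":[0.3,18,-1.3],"dr":[-0.2,0,0]},{"offset":[0.3,20,-1.3],"dr":[-0.2,0,0]},{"offset":[0.3,22,-1.3],"dr":[-0.2,0,0]},{"offset":[0.3,23,-1.3],"dr":[-0.2,0,0]},{"offset":[0.3,24,-1.3],"dr":[-0.2,0,0]},{"offset":[0.3,25,-1.3],"dr":[-0.2,0,0]}])

```text
clock: 34.3
eef_pos: [0.535, 0.1649, 0.0454]
tcp_rot: [0.476, 0.523, -0.523, -0.475]
force: [-3.1, -0.1, 9.4]
opening: 0.293
```

Call:
carry_out(targets=[{"offset":[0,1,0.5],"dr":[0,0,0]},{"offset":[0,2,1],"dr":[0,0,0]},{"offset":[0,3,1],"dr":[0,0,0]},{"offset":[0,4,1],"dr":[0,0,0]},{"offset":[0,5,1],"dr":[0,0,0]},{"offset":[0,6,1],"dr":[0,0,0]},{"offset":[0,7,1],"dr":[0,0,0]},{"offset":[0,8,1],"dr":[0,0,0]}])

```text
clock: 34.97
eef_pos: [0.5349, 0.1648, 0.038]
tcp_rot: [0.476, 0.524, -0.523, -0.475]
force: [2.5, 0.4, 3.1]
opening: 0.288
```

Call:
carry_out(targets=[{"offset":[0,1,0],"dr":[0,0,0]},{"offset":[0,2,0],"dr":[0,0,0]},{"offset":[0,3,0],"dr":[0,0,0]},{"offset":[0,4,0],"dr":[0,0,0]},{"offset":[0,4,0],"dr":[0,0,0]},{"offset":[0,4,0],"dr":[0,0,0]},{"offset":[0,4,0],"dr":[0,0,0]},{"offset":[0,4,0],"dr":[0,0,0]}])

```text
clock: 35.63
eef_pos: [0.5349, 0.1648, 0.0362]
tcp_rot: [0.477, 0.524, -0.523, -0.475]
force: [-10.7, -2.1, 23.6]
opening: 0.287
```

Call:
carry_out(targets=[{"offset":[0,-2,0],"dr":[0,0,0]},{"offset":[0,-2,0],"dr":[0,0,0]},{"offset":[0,-2,0],"dr":[0,0,0]},{"offset":[0,-2,0],"dr":[0,0,0]},{"offset":[0,-10,0],"dr":[0,0,0]},{"offset":[0,-30,0],"dr":[0,0,0]},{"offset":[0,-50,0],"dr":[0,0,0]},{"offset":[0,-60,0],"dr":[0,0,0]}], jaw=0.5)

```text
clock: 36.3
eef_pos: [0.5356, 0.1649, 0.0988]
tcp_rot: [0.477, 0.525, -0.522, -0.474]
force: [0.1, 1.1, 0.5]
opening: 0.5
```

Call:
carry_out(targets=[{"offset":[0,0,2],"dr":[0,0,0]},{"offset":[0,0,4],"dr":[0,0,0]},{"offset":[0,0,4],"dr":[0,0,0]},{"offset":[0,0,4],"dr":[0,0,0]},{"offset":[0,10,4],"dr":[0,0,0]},{"offset":[0,20,4],"dr":[0,0,0]},{"offset":[0,28,4],"dr":[0,0,0]},{"offset":[0,30,4],"dr":[0,0,0]}], jaw=1)

```text
clock: 36.97
eef_pos: [0.5302, 0.1644, 0.0658]
tcp_rot: [0.476, 0.524, -0.523, -0.475]
force: [0.5, -0.8, -0.4]
opening: -0.0
```

```bash
python3 place2.py stapler .056 0 0 0
```

```text
[0.53023511 0.16437928 0.06583321] -0.0 [ 0.5 -0.8 -0.4]
offset [-0.0, 9.8, -0.1] dr [0.11, -0.3, -0.04] | 0.2 rows
```

Call:
carry_out(targets=[{"offset":[0,3,0],"dr":[0,0,0]},{"offset":[0,6,0],"dr":[0,0,0]},{"offset":[0,8,0],"dr":[0,0,0]},{"offset":[0,10,0],"dr":[0,0,0]},{"offset":[0,11,0],"dr":[0,0,0]},{"offset":[0,12,0],"dr":[0,0,0]},{"offset":[0,13,0],"dr":[0,0,0]},{"offset":[0,13,0],"dr":[0,0,0]}])

```text
clock: 37.63
eef_pos: [0.5305, 0.1644, 0.056]
tcp_rot: [0.477, 0.524, -0.523, -0.474]
force: [-13.0, -2.4, 25.9]
opening: 0.001
```

```bash
python3 - <<'E'
from h import *
s=tool()[2];print(s["eef_pos"],s["force"])
S,D=cam("scene"),cam("side");a=optics.camera("scene");u=optics.boxes_of("measure_c","scene");b=optics.camera("side");v=optics.boxes_of("measure_c","side");print(u,v)
print(tri([(S,u[0]["xy"]),(D,v[0]["xy"])]))
b=go([.46,.02,.22],np.radians(130),ex=1)
go([.418,-.19,.21],np.radians(165),base=b,ex=1)
E
```

```text
[0.53047512 0.1644299  0.05596914] [-13.03813753  -2.37760292  25.87275962]
[{'xy': [226.0, 213.0], 'score': 0.7}] [{'xy': [271.2, 278.9], 'score': 0.84}, {'xy': [399.2, 261.9], 'score': 0.49}]
(array([ 0.42525177, -0.19756519,  0.01934255]), np.float64(0.003459920269425052))
offset [-137.2, -164.1, 83.5] dr [0.15, -34.51, -0.12] | 5.5 rows
offset [-133.9, 10.0, 167.2] dr [0.0, -35.0, 0.0] | 5.1 rows
```

Call:
carry_out(targets=[{"offset":[0,-35,0],"dr":[0,0,0]},{"offset":[0,-75,2],"dr":[0,-5,0]},{"offset":[-25,-105,15],"dr":[0,-11,0]},{"offset":[-50,-130,30],"dr":[0,-17,0]},{"offset":[-75,-150,45],"dr":[0,-23,0]},{"offset":[-100,-164,60],"dr":[0,-29,0]},{"offset":[-120,-164,74],"dr":[0,-34,0]},{"offset":[-137,-164,83],"dr":[0,-34.5,0]}], jaw=0)

```text
clock: 38.5
eef_pos: [0.4603, 0.0188, 0.2216]
tcp_rot: [0.3, 0.642, -0.641, -0.295]
force: [-0.6, 0.1, 0.1]
opening: 0.999
```

Call:
carry_out(targets=[{"offset":[-22,2,28],"dr":[0,-7,0]},{"offset":[-44,4,56],"dr":[0,-14,0]},{"offset":[-66,6,84],"dr":[0,-21,0]},{"offset":[-88,8,112],"dr":[0,-28,0]},{"offset":[-110,10,138],"dr":[0,-35,0]},{"offset":[-126,10,160],"dr":[0,-42,0]},{"offset":[-130,10,165],"dr":[0,-49,0]},{"offset":[-130,10,165],"dr":[0,-49,0]}])

```text
clock: 39.17
eef_pos: [0.4179, -0.1896, 0.2119]
tcp_rot: [-0.006, -0.706, 0.708, 0.001]
force: [-0.0, 0.7, 0.5]
opening: 1.001
```

```bash
python3 look.py measure .421 -.194 1.54 L4 .012; python3 - <<'E'
import cv2,numpy as np
a=cv2.imread("pics/L4.png")[70:290,200:360];b=cv2.imread("pics/L4o.png")[70:290,200:360]
cv2.imwrite("pics/L4c.png",cv2.resize(np.hstack([a,b]),None,fx=2.5,fy=2.5,interpolation=2))
E
```

```text
measure [ 0.4185 -0.1951  1.7187] yaw 98.47278366201662 cost 0.081
tcp [ 0.4181759  -0.18853949  0.21195373] [-0.71170872 -0.34470028 -0.35400994  1.55511595  0.00247841 -2.27793663]
offset [0.6, 152.0, 6.3] dr [-0.16, -8.73, -0.36] | 3.6 rows
offset [0.9, 200.0, 6.1] dr [-0.16, -8.73, -0.36] | 4.8 rows
```

View pics/L4c.png

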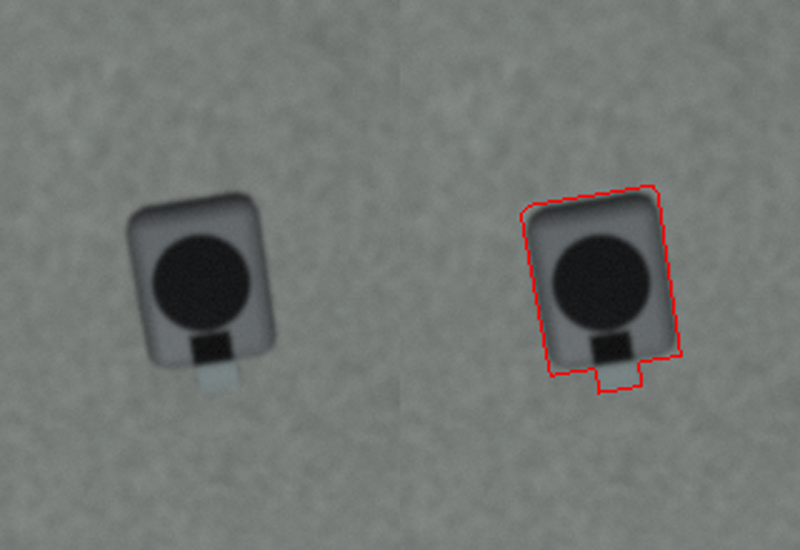

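Call:
carry_out(targets=[{"offset":[1,35,6],"dr":[0,-5,0]},{"offset":[1,70,6],"dr":[0,-8.7,0]},{"offset":[1,105,6],"dr":[0,-8.7,-0.4]},{"offset":[1,140,6],"dr":[-0.2,-8.7,-0.4]},{"offset":[1,160,6],"dr":[-0.2,-8.7,-0.4]},{"offset":[1,175,6],"dr":[-0.2,-8.7,-0.4]},{"offset":[1,190,6],"dr":[-0.2,-8.7,-0.4]},{"offset":[1,193,6],"dr":[-0.2,-8.7,-0.4]}], jaw=0.1)

```text
clock: 39.88
eef_pos: [0.4173, -0.1936, 0.0166]
tcp_rot: [-0.052, 0.706, -0.704, 0.05]
force: [-0.7, 0.2, -0.1]
opening: 0.901
```

Call:
carry_out(targets=[{"offset":[0,0,0],"dr":[0,0,0]},{"offset":[0,0,0],"dr":[0,0,0]},{"offset":[0,0,0],"dr":[0,0,0]},{"offset":[0,0,0],"dr":[0,0,0]},{"offset":[0,0,0],"dr":[0,0,0]},{"offset":[0,0,0],"dr":[0,0,0]},{"offset":[0,0,0],"dr":[0,0,0]},{"offset":[0,0,0],"dr":[0,0,0]}], jaw=1)

```text
clock: 40.55
eef_pos: [0.418, -0.1941, 0.0178]
tcp_rot: [-0.052, 0.706, -0.705, 0.051]
force: [-1.0, 1.8, 6.2]
opening: 0.589
```

Call:
carry_out(targets=[{"offset":[0,-20,0],"dr":[0,0,0]},{"offset":[0,-40,0],"dr":[0,0,0]},{"offset":[0,-70,0],"dr":[0,0,0]},{"offset":[0,-100,0],"dr":[0,0,0]},{"offset":[0,-130,0],"dr":[0,0,0]},{"offset":[0,-150,0],"dr":[0,0,0]},{"offset":[0,-150,0],"dr":[0,0,0]},{"offset":[0,-150,0],"dr":[0,0,0]}])

```text
clock: 41.22
eef_pos: [0.4187, -0.1948, 0.1684]
tcp_rot: [-0.052, 0.705, -0.705, 0.051]
force: [0.8, -0.5, -2.7]
opening: 0.592
```

```bash
python3 held.py measure .019; python3 - <<'E'
from h import *
b=go([.455,.02,.175],np.radians(140),ex=1)
go([.51,.23,.175],np.radians(95.8),base=b,ex=1)
E
```

```text
opening 0.5923044089540681 held rel TCP: x -0.0 y 1.0 mm yaw 0.77 deg cost 0.108 at start 0.109
offset [-67.5, -7.6, -206.7] dr [0.08, 48.33, 0.15] | 5.2 rows
offset [92.9, 0.0, -196.2] dr [0.0, 44.2, 0.0] | 5.2 rows
```

Call:
carry_out(targets=[{"offset":[-8,-1,-25],"dr":[0,6,0]},{"offset":[-17,-2,-52],"dr":[0,12,0]},{"offset":[-26,-3,-78],"dr":[0,18,0]},{"offset":[-35,-4,-104],"dr":[0,24,0]},{"offset":[-44,-5,-130],"dr":[0,30,0]},{"offset":[-53,-6,-156],"dr":[0,36,0]},{"offset":[-61,-7,-182],"dr":[0,42,0]},{"offset":[-67,-7,-206],"dr":[0,48,0]}])

```text
clock: 41.93
eef_pos: [0.4537, 0.021, 0.1724]
tcp_rot: [0.24, 0.665, -0.664, -0.243]
force: [-0.0, -1.2, -2.4]
opening: 0.593
```

Call:
carry_out(targets=[{"offset":[11,0,-25],"dr":[0,5,0]},{"offset":[23,0,-50],"dr":[0,11,0]},{"offset":[35,0,-75],"dr":[0,17,0]},{"offset":[47,0,-100],"dr":[0,23,0]},{"offset":[60,0,-125],"dr":[0,29,0]},{"offset":[72,0,-150],"dr":[0,35,0]},{"offset":[84,0,-175],"dr":[0,41,0]},{"offset":[92,0,-194],"dr":[0,44,0]}])

```text
clock: 42.6
eef_pos: [0.5067, 0.2307, 0.1702]
tcp_rot: [-0.471, -0.523, 0.526, 0.477]
force: [0.6, -0.9, -2.3]
opening: 0.591
```

```bash
python3 place2.py measure .07 -0.7 0.3 0.3
```

```text
[0.50667835 0.2307456  0.17021589] 0.591 [ 0.6 -0.9 -2.3]
offset [8.2, 100.2, -10.6] dr [-0.45, 0.3, 0.19] | 2.4 rows
```

Call:
carry_out(targets=[{"offset":[5,10,-5],"dr":[-0.4,0.3,0.2]},{"offset":[8,30,-10],"dr":[-0.4,0.3,0.2]},{"offset":[8,50,-10.5],"dr":[-0.4,0.3,0.2]},{"offset":[8,70,-10.5],"dr":[-0.4,0.3,0.2]},{"offset":[8,90,-10.5],"dr":[-0.4,0.3,0.2]},{"offset":[8,100,-10.5],"dr":[-0.4,0.3,0.2]},{"offset":[8,100,-10.5],"dr":[-0.4,0.3,0.2]},{"offset":[8,100,-10.5],"dr":[-0.4,0.3,0.2]}])

```text
clock: 43.27
eef_pos: [0.5146, 0.2398, 0.0692]
tcp_rot: [-0.475, -0.522, 0.524, 0.476]
force: [0.4, -0.5, -2.8]
opening: 0.592
```

```bash
python3 place2.py measure .046 -0.7 0.3 0.3
```

```text
[0.51462849 0.23980101 0.06924305] 0.592 [ 0.4 -0.5 -2.8]
offset [0.4, 23.2, -1.1] dr [-0.17, -0.01, -0.02] | 0.6 rows
```

Call:
carry_out(targets=[{"offset":[0.4,8,-1],"dr":[-0.2,0,0]},{"offset":[0.4,14,-1],"dr":[-0.2,0,0]},{"offset":[0.4,18,-1],"dr":[-0.2,0,0]},{"offset":[0.4,20,-1],"dr":[-0.2,0,0]},{"offset":[0.4,22,-1],"dr":[-0.2,0,0]},{"offset":[0.4,23,-1],"dr":[-0.2,0,0]},{"offset":[0.4,24,-1],"dr":[-0.2,0,0]},{"offset":[0.4,25,-1],"dr":[-0.2,0,0]}])

```text
clock: 43.93
eef_pos: [0.5159, 0.2404, 0.0451]
tcp_rot: [0.476, 0.524, -0.523, -0.475]
force: [-3.6, 0.4, 9.9]
opening: 0.59
```

Call:
carry_out(targets=[{"offset":[0,1,0.5],"dr":[0,0,0]},{"offset":[0,2,1],"dr":[0,0,0]},{"offset":[0,3,1],"dr":[0,0,0]},{"offset":[0,4,1],"dr":[0,0,0]},{"offset":[0,5,1],"dr":[0,0,0]},{"offset":[0,6,1],"dr":[0,0,0]},{"offset":[0,7,1],"dr":[0,0,0]},{"offset":[0,8,1],"dr":[0,0,0]}])

```text
clock: 44.6
eef_pos: [0.5159, 0.2404, 0.038]
tcp_rot: [0.477, 0.524, -0.522, -0.475]
force: [2.0, 0.9, 2.4]
opening: 0.59
```

Call:
carry_out(targets=[{"offset":[0,1,0],"dr":[0,0,0]},{"offset":[0,2,0],"dr":[0,0,0]},{"offset":[0,3,0],"dr":[0,0,0]},{"offset":[0,4,0],"dr":[0,0,0]},{"offset":[0,4,0],"dr":[0,0,0]},{"offset":[0,4,0],"dr":[0,0,0]},{"offset":[0,4,0],"dr":[0,0,0]},{"offset":[0,4,0],"dr":[0,0,0]}])

```text
clock: 45.27
eef_pos: [0.5161, 0.2405, 0.0358]
tcp_rot: [0.477, 0.524, -0.522, -0.475]
force: [-7.2, -3.4, 18.8]
opening: 0.595
```

Call:
carry_out(targets=[{"offset":[0,-2,0],"dr":[0,0,0]},{"offset":[0,-2,0],"dr":[0,0,0]},{"offset":[0,-2,0],"dr":[0,0,0]},{"offset":[0,-2,0],"dr":[0,0,0]},{"offset":[0,-10,0],"dr":[0,0,0]},{"offset":[0,-25,0],"dr":[0,0,0]},{"offset":[0,-45,0],"dr":[0,0,0]},{"offset":[0,-60,0],"dr":[0,0,0]}], jaw=0.22)

```text
clock: 45.93
eef_pos: [0.5158, 0.2405, 0.0972]
tcp_rot: [0.477, 0.524, -0.522, -0.474]
force: [-0.7, -0.6, 0.8]
opening: 0.779
```

Call:
carry_out(targets=[{"offset":[0,0,1],"dr":[0,0,0]},{"offset":[0,0,1],"dr":[0,0,0]},{"offset":[0,0,1],"dr":[0,0,0]},{"offset":[0,0,1],"dr":[0,0,0]},{"offset":[0,0,1],"dr":[0,0,0]},{"offset":[0,10,1],"dr":[0,0,0]},{"offset":[0,22,1],"dr":[0,0,0]},{"offset":[0,32,1],"dr":[0,0,0]}], jaw=1)

```text
clock: 46.6
eef_pos: [0.5144, 0.2402, 0.0631]
tcp_rot: [0.476, 0.524, -0.523, -0.475]
force: [-0.2, 0.4, -0.4]
opening: 0.002
```

```bash
python3 place2.py measure .052 0 0 0
```

```text
[0.51441154 0.24021826 0.06308524] 0.002 [-0.2  0.4 -0.4]
offset [0.2, 11.1, -0.4] dr [0.18, -0.3, -0.02] | 0.3 rows
```

Press to confirm, then withdraw to the earlier case viewpoint (0.527, 0.133, 0.30).

Call:
carry_out(targets=[{"offset":[0,4,0],"dr":[0,0,0]},{"offset":[0,7,0],"dr":[0,0,0]},{"offset":[0,9,0],"dr":[0,0,0]},{"offset":[0,11,0],"dr":[0,0,0]},{"offset":[0,12,0],"dr":[0,0,0]},{"offset":[0,13,0],"dr":[0,0,0]},{"offset":[0,14,0],"dr":[0,0,0]},{"offset":[0,14,0],"dr":[0,0,0]}])

```text
clock: 47.27
eef_pos: [0.5146, 0.2401, 0.052]
tcp_rot: [0.477, 0.524, -0.523, -0.474]
force: [-12.3, -3.8, 22.4]
opening: -0.003
```

Call:
carry_out(targets=[{"offset":[0,-30,0],"dr":[0,0,0]},{"offset":[0,-70,0],"dr":[0,0,0]},{"offset":[-10,-105,-2],"dr":[0,0,0]},{"offset":[-35,-135,-2],"dr":[0,0,0]},{"offset":[-60,-165,-2],"dr":[0,0,0]},{"offset":[-85,-195,-2],"dr":[0,0,0]},{"offset":[-105,-225,-2],"dr":[0,0,0]},{"offset":[-108,-250,-2],"dr":[0,0,0]}])

```text
clock: 47.93
eef_pos: [0.5265, 0.1302, 0.305]
tcp_rot: [0.478, 0.524, -0.522, -0.474]
force: [1.0, 0.1, 0.3]
opening: 0.001
```

Call:
carry_out(targets=[{"offset":[0,0,0],"dr":[0,0,0]},{"offset":[0,0,0],"dr":[0,0,0]},{"offset":[0,0,0],"dr":[0,0,0]},{"offset":[0,0,0],"dr":[0,0,0]},{"offset":[0,0,0],"dr":[0,0,0]},{"offset":[0,0,0],"dr":[0,0,0]},{"offset":[0,0,0],"dr":[0,0,0]},{"offset":[0,0,0],"dr":[0,0,0]}], jaw=0)

```text
clock: 48.6
eef_pos: [0.5263, 0.1304, 0.3046]
tcp_rot: [0.478, 0.524, -0.522, -0.474]
force: [0.0, -0.1, -0.2]
opening: 0.996
```

```bash
python3 - <<'E'
from place import *
C=cam("wrist");print(tool()[0]);im=snap("wrist","F1");a=snap("scene","F2");b=snap("side","F3")
o=im.copy()
for n in SL:
    cs=cv2.findContours((sil(C,n,[*slot(n),ca],z0=.018)>127).astype(np.uint8),0,1)[0];cv2.drawContours(o,cs,-1,(0,255,0),1)
p=proj(C,[[*slot("pliers"),.03]])[0].astype(int);print(p)
A=np.vstack([im[90:260,140:430],o[90:260,140:430]])
A=cv2.resize(A,None,fx=1.72,fy=1.72,interpolation=2);B=np.vstack([cv2.resize(a[90:270,270:450],(292,292)),cv2.resize(b[90:270,170:350],(292,292))])
print(A.shape);cv2.imwrite("pics/F.png",np.hstack([A[:584],B]))
E
```

```text
[0.52632998 0.13044627 0.30457245]
[252 187]
(585, 499, 3)
```

View pics/F.png

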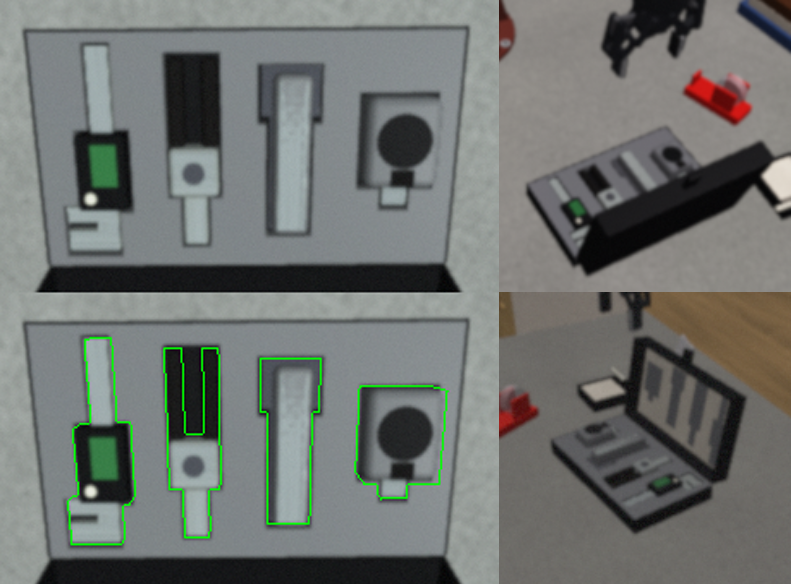

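```bash
python3 - <<'E'
from h import *
for a,b,r in(("s3","F2",(170,260,330,450)),("d3","F3",(115,200,255,335))):
    A,B=[cv2.GaussianBlur(cv2.imread(f"pics/{n}.png"),(0,0),2)[r[0]:r[1],r[2]:r[3]].astype(np.float32).mean(2) for n in(a,b)]
    print(cv2.phaseCorrelate(A,B),np.abs(A-B).mean())
print(sensors.get_state()["force"])
from station import close_job
print(close_job())
E
```

```text
((-0.09388292506288565, 0.002830537769234809), 0.7436382887098524) 6.1379943
((-0.11012210169627679, 0.07520384156667603), 0.8523898384306166) 2.1936767
[ 0.6182573  -0.29577246  0.22584937]
the job is handed in; nothing more can be done
None
```

I opened the lid and left it standing. The pliers, the black caliper, the larger stapler and the tape measure are each pressed into their own cutout. I handed the job in at about 49 s.

**Tools:** With the closed fingers pressing on each tool, its top stood at the height for full depth: pliers 42.0 mm, caliper 41.9, stapler 56.0 and measure 52.0. Each held there under 20 to 38 N. In the last wrist picture all four match the home outlines to about a pixel or two.

**Lid:** The hinge geometry gives about 105° and a fit to the pictures about 103°, so the two disagree by 2° but both lie within 98 to 112°. It had moved less than about 0.1 pixel between letting go and the end.

**Bystanders:** I made no contact with the dispenser, jar, cup or note holder that I know of. I did not measure their positions again at the end.

**Not ideal:**
- The pliers sat about 2° twisted in the grip. I corrected that, but the first push while still gripped met 53 N, probably the fingertips on the insert. I let go and pressed from above instead.
- The stapler fit matched the picture poorly by score, because it is grey on a grey desk. I checked it by eye before gripping.

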